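Turn a bench-mounted wheel by its spokes until the valve is at the top

TASK

Bring the wheel on the bench stand round, by pushing one spoke and then another with the fingertips, until its valve stem stands at twelve o'clock, straight above the axle, ready for the inflator. Ease it round gently, without gripping or flinging it, and keep off the freshly fitted tyre and off the valve. Leave the wheel standing still like that, and leave the gauge, the nut tray and the tyre lever where they lie.

Things in the scene. Friction and masses are not known exactly. Their poses are not given: they have to be found in the camera images.
- stand: Fixed wheel stand. Aluminium base plate 200 (x) by 240 (y) by 12 mm with two steel pull handles 41 mm high at y = +-105 mm, and one steel post behind the wheel that carries it on a stub axle. Origin: underside centre of the plate, on the bench. Its -x side, with the open face of the wheel, faces the robot, within about 20 degrees.
- axle (a point): Point on the stand's fixed stub axle at the middle of the wheel, 170 mm above the bench; x runs along the axle, away from the robot. The post is 30 (x) by 20 mm (y), on the far side only (x = 35 to 65 mm), 190 mm high. Nothing stands before the wheel's near face; the hub cap ends at x = -26 mm.
- wheel: Cast aluminium wheel: hub, five spokes, rim. Origin: its centre, on the axle. x: along the axle, as the stand's x; z: from the axle to the valve. Turns about x without end, either way; positive takes the top towards -y (clockwise as the robot sees it). Stiff bearing (0.12 N m, about 2 N at 60 mm): it stays where left and hardly coasts. Hub radius 28 mm at the spokes, rim inner radius 90 mm, 36 mm wide.
- spoke (a point): Middle of one spoke beside the valve, 55 mm from the axle; turns with the wheel, axes as the wheel's. All five spokes are alike: straight, radial, at 36, 108, 180, 252 and 324 degrees from the valve (this is the one at 36 degrees, turned positively about x), 15 mm wide, 22 mm thick (17 mm before the axle point to 5 mm behind it, along x), free from radius 28 to 80 mm.
- tyre: The black rubber tyre on the rim, 47 mm in section: outside diameter 300 mm, inside radius 103 mm, x = -23.5 to +23.5 mm; it turns with the wheel. Origin and axes as the wheel's.
- valve: The valve stem, a straight brass stem 9 mm thick and 32 mm long, half-way between two spokes, sticking out of the rim towards the axle. Origin: its root on the rim, 90.5 mm from the axle; it reaches in to 58.5 mm from the axle. Its z axis points outwards from the axle, so upward z means the valve is at the top.
- gauge: Loose round tyre-pressure gauge lying beside the stand, 64 mm across, 25 mm high, with a stem reaching 70 mm from the origin along +x. Origin: underside centre of the dial. To be left alone.
- nut_tray: Loose steel tray 120 x 90 x 30 mm with axle nuts, beside the stand. Origin: underside centre. To be left alone.
- tyre_lever: Loose grey plastic tyre lever, 120 mm long (x), 20 mm wide, 6 to 12 mm high, lying between the stand and the robot. Origin: underside, near its middle. To be left alone.

How it is judged:
By the outcome, as a careful person would: the job done as asked, in the order asked, and still so for the second after the job is handed in, with the robot touching nothing.
It also fails if it takes over 61 s, if anything falls off the work surface, if the arm or the gripper's body presses on something with over 40 N, if the wrist force passes 120 N, or if a joint passes its speed limit or range.

ROBOT

A 6-joint arm with a two-finger parallel gripper is mounted at the origin on the work surface. World frame = base frame: x ahead of the robot, y to its left, z up, the work surface at z = 0. Lengths are in m, angles in rad, forces in N, time in s.
With the tool pointing down it reaches from about 0.35 to 0.85 m from the base axis. Payload 8.1 kg.
Tool frame: the origin (TCP) lies at the very end of the fingers, on their centre line; the grasp point (between the pads) lies 19 mm behind it; z points along the fingers, x is the direction in which the jaws open and shut, and the axes are right-handed (so a half turn about z gives the same grasp; the last joint's range is limited). The gripper opens to 93 mm and grips with 3 to 60 N. Pads are 15 mm wide; open, the fingers measure 128 mm over their backs; the gripper's body (75 mm by 188 mm) begins 65 mm behind the grasp point.
Start: joints at [1.251, 0.13, 1.488, -0, 1.523, -0.085], TCP at [0.14, 0.584, 0.189] pointing down, gripper open.
Joint ranges: [-2.96, 2.96], [-0.89, 2.26], [0.02, 2.5], [-1.34, 4.48], [0, 2.73], [-2.66, 2.66]. Speed limits (rad/s): [2.39, 2.39, 2.79, 3.14, 3.14, 3.14].

INTERFACE

Orientations are given as a unit quaternion [x, y, z, w].
In Python, from plant import r gives the robot as it stands.
- The arm moves only by the shell command python3 -m crank 'ROWS' [FORCE]. ROWS is JSON, a list of rows, each an object of numbers: "tx", "ty", "tz": the shift along the tool's x, y, z in cm; "spin": the turn about the tool's z in degrees; "hand": the closure, from 0 (fully open) to 1 (shut). A call has 1 to 20 rows; each row is the pose to reach, as a shift and turn from the pose commanded when the call began, along the tool's axes at that moment; what a row does not reach only later rows make up. A row lasts 1/10 s, in which the tool goes at most 50 mm and 8.59 degrees, less where a joint would pass 70% of its speed; a pose out of reach is approached as far as the arm can. A call with a gripper value outside its range is refused whole. The fingers move at their own pace and stop on an object; FORCE is the grip in N (left out, the last holds). Time passes only in rows, so rows that repeat a pose let the fingers close. It gives the time, the measured TCP pose, the force and the opening at its end, in the units of the state.
- r.state(): the state, without advancing time (a new reading comes with each control period).
- r.read_camera(name): name is "side" or "top" or "wrist"; returns (picture, depth): 420x560x3 uint8, blue, green, red; 420x560 float32, m along the optical axis (not along the pixel's ray), 0 where there is no reading.
- r.camera_info(name): a dict with "fovy" (degrees; the focal length in pixels is half the picture's height over the tangent of half this angle, whatever the lens; pixels are square), "cx", "cy" (the principal point, pixels), "R" (3x3) and "t" (3): a world point X has camera coordinates R X + t. Camera axes: x right, y down, z forward; pixel columns grow to the right and rows downward; lengths in m; the calibration is good to about 2 mm. The wrist camera is an equidistant fisheye: a pixel r from the principal point sees the ray r / f radians off the axis. A picture is of the moment at which its call begins: read the wrist's pose just before it. camera_info takes no time and is no camera call; for the wrist camera it gives the pose at the moment of the call.
- r.close_job(): hands the job in, once; it reports no verdict.
The state is a dict: "clock": time; "joint_positions": joint angles; "qvel": joint speeds; "effort": joint torques, N m; "ee_pos": TCP position; "tool_rot": TCP orientation; "wrist_force": force on the tool from outside, world axes, zero at the start; "torque": the same for the moment, N m; "grip_width": opening from 0.0 (shut) to 1.0 (fully open).
Only numpy, scipy, OpenCV 4.12 (cv2) and the standard library are available. Lean on these libraries where they do the work, as an engineer would, in place of code of your own. Each camera call takes 0.05 s, during which the arm holds its last target.

## Working session

There is one attempt and no reset: what is moved stays moved. The work goes in short steps, Python scripts to look and compute and a shell command to move; the robot and the scene stay as the last step left them, time stands still between calls to the robot, and variables do not carry over. Pictures are saved under pics/ and viewed, and the job is handed in when it is done.

```bash
ls; mkdir -p pics; python3 - <<'E'
from plant import r
import cv2
print(r.state())
for n in ("side","top","wrist"):
    p,d=r.read_camera(n); cv2.imwrite(f"pics/{n}0.png",p)
    import numpy as np
    np.savez(f"pics/{n}0.npz",p=p,d=d); print(n,r.camera_info(n))
E
```

```text
pics
{'clock': 0.0, 'joint_positions': array([ 1.25056923e+00,  1.31168178e-01,  1.48931121e+00, -2.11594007e-05,
        1.52294795e+00, -8.54213455e-02]), 'qvel': array([-0.00034383,  0.00101982,  0.00083683,  0.000793  ,  0.00051013,
        0.00212602]), 'effort': array([-8.24915478e-04, -5.59835923e+01, -4.91763854e+01,  7.69017823e-02,
        3.45958758e-02, -1.41671530e-04]), 'ee_pos': array([0.13939468, 0.58294227, 0.18806575]), 'tool_rot': array([ 7.85064339e-01,  6.19413547e-01, -7.60211568e-04,  5.13522516e-04]), 'wrist_force': array([ 0.24899743,  0.10083855, -0.20446434]), 'torque': array([-0.00131676, -0.02380298,  0.03988306]), 'grip_width': 0.9977378226039678}
side {'fovy': 56.38620281228417, 'cx': 274.4063592036121, 'cy': 203.33501894831002, 'R': array([[-0.41137065,  0.91145464, -0.00496214],
       [ 0.8133207 ,  0.36461106, -0.45339631],
       [-0.41144092, -0.19054975, -0.89129521]]), 't': array([ 0.18603403, -0.40309386,  1.33123047])}
top {'fovy': 52.6208607835275, 'cx': 276.40901305314816, 'cy': 205.4516818650944, 'R': array([[-0.00721113, -0.99950672,  0.03056663],
       [-0.99658083,  0.00466728, -0.08249165],
       [ 0.08230829, -0.03105697, -0.99612289]]), 't': array([0.0213074 , 0.5862298 , 1.09518201])}
wrist {'fovy': 65.70646984690485, 'cx': 278.58870330243593, 'cy': 209.0028173686925, 'R': array([[ 0.23238238,  0.97261892, -0.00329711],
       [ 0.94118313, -0.22401407,  0.25296641],
       [ 0.24530132, -0.06188812, -0.96746944]]), 't': array([-0.5979678 , -0.02996899,  0.39014507])}
```

View pics/side0.png

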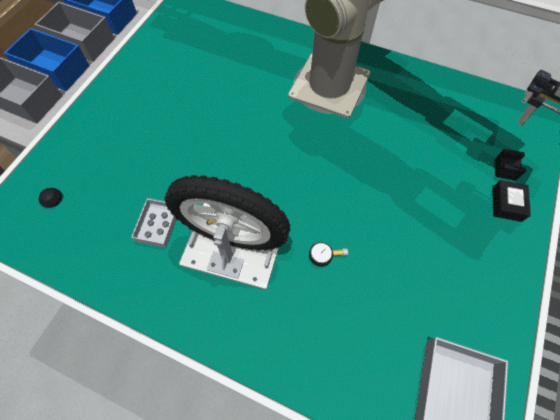

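View pics/top0.png

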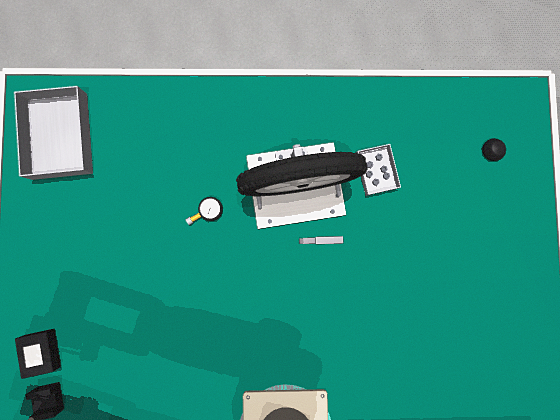

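View pics/wrist0.png

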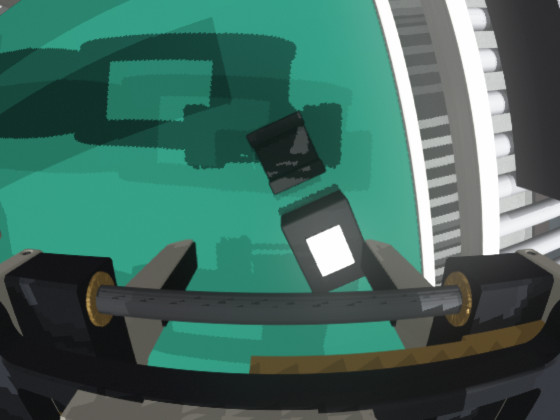

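```bash
cat > h.py <<'E'
import numpy as np, cv2
from plant import r
def info(n):
    i=r.camera_info(n); f=210/np.tan(np.radians(i['fovy'])/2); return i,f,np.array(i['R']),np.array(i['t'])
def cloud(n,d,I=None):
    i,f,R,t=I or info(n)
    v,u=np.mgrid[0:420,0:560]; a=(u-i['cx'])/f; b=(v-i['cy'])/f
    if n=='wrist':
        th=np.hypot(a,b); k=np.where(th>1e-9,np.tan(th)/np.maximum(th,1e-9),1); a=a*k;b=b*k
    P=np.stack([a*d,b*d,d],-1)
    return (P-t)@R
def proj(n,X,I=None):
    i,f,R,t=I or info(n); c=R@np.asarray(X)+t; a,b=c[0]/c[2],c[1]/c[2]
    if n=='wrist':
        m=np.hypot(a,b); k=np.arctan(m)/m; a*=k;b*=k
    return a*f+i['cx'],b*f+i['cy']
E
python3 - <<'E'
from h import *
for n in("side","top","wrist"):
    i,f,R,t=info(n); print(n,"pos",-R.T@t,"fwd",R[2])
for n in("side","top"):
    z=np.load(f'pics/{n}0.npz'); P=cloud(n,z['d']); p=z['p'].astype(int)
    print(n, "bench z", np.median(P[...,2][300:310,200:220]))
    dark=(p.max(-1)<60)&(P[...,2]>0.05)&(P[...,2]<0.34)&(P[...,0]>0.4)&(P[...,0]<0.9)&(abs(P[...,1])<.35)
    Q=P[dark]; print(len(Q),Q.min(0),Q.max(0))
    np.save(f'pics/tyre_{n}.npy',Q)
E
python3 -m crank --help 2>&1 | head -30
```

```text
side pos [0.95209621 0.23107653 1.0046812 ] fwd [-0.41144092 -0.19054975 -0.89129521]
top pos [0.49423647 0.05257382 1.13864364] fwd [ 0.08230829 -0.03105697 -0.99612289]
wrist pos [0.07146038 0.59902667 0.38306302] fwd [ 0.24530132 -0.06188812 -0.96746944]
side bench z 0.0002559651350141941
3569 [ 0.60714552 -0.17758002  0.05021535] [0.68678    0.11499988 0.32262633]
top bench z -0.001081880498311539
3189 [ 0.60098074 -0.17840787  0.050016  ] [0.70269902 0.11316287 0.3211258 ]
invalid input: not JSON, or not a number
```

```bash
python3 - <<'E'
import cv2
for n,(a,b,c,d) in dict(side=(140,290,130,300),top=(130,270,170,410)).items():
    p=cv2.imread(f'pics/{n}0.png')[a:b,c:d]; s=min(800/p.shape[1],600/p.shape[0]); cv2.imwrite(f'pics/{n}0c.png',cv2.resize(p,None,fx=s,fy=s,interpolation=cv2.INTER_CUBIC))
E
```

```text
(no output)
```

View pics/side0c.png

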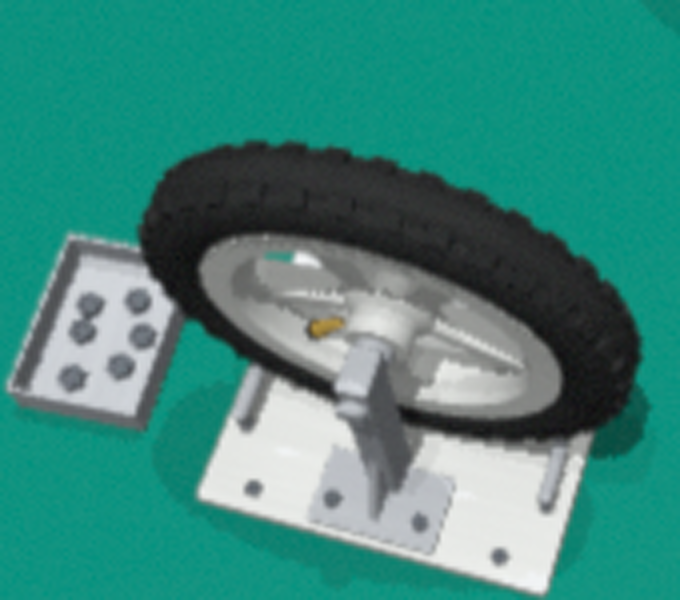

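View pics/top0c.png

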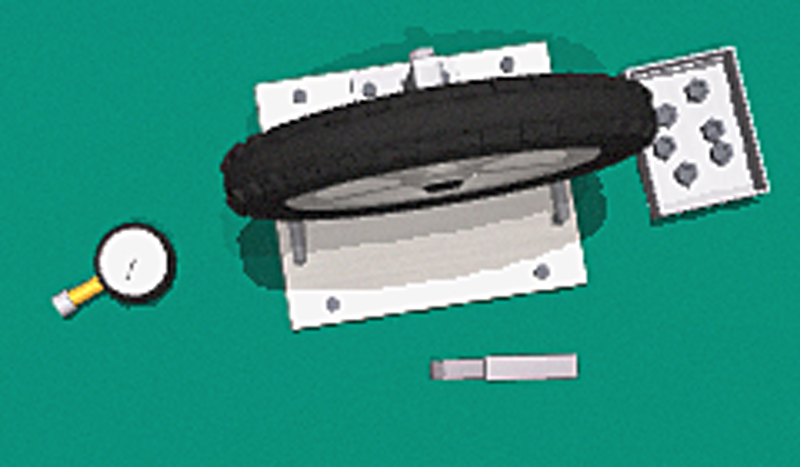

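```bash
python3 - <<'E'
import numpy as np
from scipy.optimize import least_squares
Q=np.vstack([np.load('pics/tyre_side.npy'),np.load('pics/tyre_top.npy')]); Q=Q[Q[:,2]>.08]
def f(p):
    x,y,th=p; a=np.array([np.cos(th),np.sin(th),0]); D=Q-[x,y,.17]; ax=D@a; rr=np.sqrt(np.maximum((D**2).sum(1)-ax**2,1e-9)); return np.hypot(ax,rr-.1265)-.0235
s=least_squares(f,[.65,-.03,0],loss='soft_l1',f_scale=.003); print(s.x,np.degrees(s.x[2]),np.median(abs(f(s.x))))
E
```

```text
[ 0.64365243 -0.03462345  0.148528  ] 8.510027406888755 0.0009974111292434633
```

```bash
cat >> h.py <<'E'
C=np.array([.6437,-.0346,.17]); TH=.1485
ax=np.array([np.cos(TH),np.sin(TH),0]); ay=np.array([-np.sin(TH),np.cos(TH),0]); az=np.array([0,0,1.])
def W(x,y,z): return C+x*ax+y*ay+z*az
def rad(phi,rr,x=0): return W(x,-rr*np.sin(phi),rr*np.cos(phi))
E
python3 - <<'E'
from h import *
z=np.load('pics/side0.npz'); p=z['p'].astype(int); P=cloud('side',z['d'])
m=(p[...,2]-p[...,0]>60); m[:, :150]=0; m[:,300:]=0; m[:140]=0;m[290:]=0
v,u=np.nonzero(m); print(len(u),u.mean(),v.mean())
D=P[m]-C; L=np.c_[D@ax,D@ay,D@az]; print(L.round(3))
Y,Z=np.median(L[:,1]),np.median(L[:,2]); print(np.degrees(np.arctan2(-Y,Z)),np.hypot(Y,Z))
im=cv2.imread('pics/side0.png')[140:290,130:300]; im=cv2.resize(im,None,fx=4,fy=4)
for phi0 in [np.arctan2(-Y,Z)]:
  for k in range(5):
    ph=phi0+np.radians(36+72*k); a,b=[tuple(int(q) for q in ((np.array(proj('side',rad(ph,rr)))-[130,140])*4)) for rr in(.028,.085)]
    cv2.line(im,a,b,(0,0,255),1)
  a,b=[tuple(int(q) for q in ((np.array(proj('side',rad(phi0,rr)))-[130,140])*4)) for rr in(.0585,.0905)]
  cv2.line(im,a,b,(255,0,0),1)
cv2.imwrite('pics/ov.png',im)
E
```

```text
21 210.61904761904762 221.23809523809524
[[-0.001 -0.055 -0.056]
 [-0.003 -0.053 -0.057]
 [-0.    -0.048 -0.049]
 [ 0.    -0.045 -0.046]
 [ 0.001 -0.041 -0.042]
 [ 0.    -0.039 -0.043]
 [ 0.002 -0.057 -0.057]
 [ 0.001 -0.055 -0.058]
 [ 0.001 -0.051 -0.054]
 [ 0.002 -0.047 -0.049]
 [ 0.003 -0.044 -0.045]
 [ 0.004 -0.04  -0.042]
 [ 0.002 -0.039 -0.045]
 [ 0.004 -0.056 -0.058]
 [ 0.003 -0.054 -0.057]
 [ 0.004 -0.05  -0.053]
 [ 0.005 -0.046 -0.048]
 [ 0.004 -0.044 -0.049]
 [ 0.005 -0.056 -0.061]
 [ 0.004 -0.054 -0.063]
 [ 0.004 -0.051 -0.059]]
136.91633592089514 0.0732187795378624
```

View pics/ov.png

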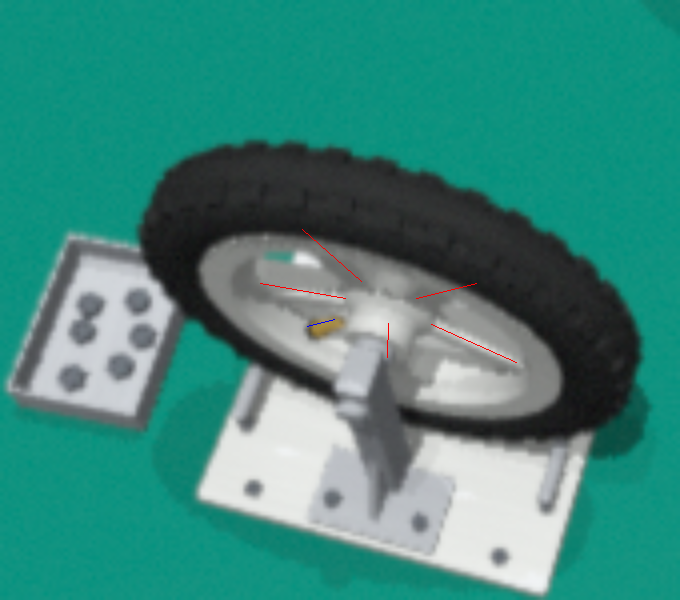

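```bash
python3 -m crank '[{"tz":-5,"hand":1},{"tz":-10,"tx":5,"hand":1},{"tz":-10,"tx":10,"hand":1},{"tz":-10,"tx":15,"hand":1},{"tz":-10,"tx":20,"hand":1},{"tz":-10,"tx":25,"hand":1},{"tz":-10,"tx":30,"hand":1},{"tz":-10,"tx":35,"hand":1}]' 10; python3 -c "
from h import *
s=r.state();print(s)"
```

```text
{'clock': 0.15, 'joint_positions': array([ 1.25060735e+00,  1.31019209e-01,  1.48900847e+00,  1.21213386e-05,
        1.52301924e+00, -8.53937071e-02]), 'qvel': array([-0.0001296 , -0.0022066 , -0.00326365, -0.00042584,  0.00050484,
        0.00188365]), 'effort': array([-1.95789116e-04, -5.60481763e+01, -4.92332697e+01,  7.67556718e-02,
        3.07221233e-02, -1.60860714e-04]), 'ee_pos': array([0.13940382, 0.58308516, 0.18832098]), 'tool_rot': array([ 7.85061716e-01,  6.19417124e-01, -6.10506558e-04,  3.95013672e-04]), 'wrist_force': array([ 0.62378876,  0.64855379, -0.13668633]), 'torque': array([-0.0015144 , -0.04179839, -0.03462286]), 'grip_width': 0.9992084295728514}invalid input
```

```bash
python3 -m crank '[{"tx":0,"ty":0,"tz":-5,"spin":0,"hand":1},{"tx":0,"ty":0,"tz":-5,"spin":0,"hand":1}]' 10
```

```text
clock: 0.35
ee_pos: [0.1403, 0.5859, 0.2456]
tool_rot: [0.785, 0.619, 0.004, -0.002]
wrist_force: [-0.2, 0.7, 1.7]
grip_width: 0.875
```

```bash
python3 -m crank '[{"tx":5,"ty":0,"tz":-5,"spin":0,"hand":1},{"tx":10,"ty":0,"tz":-5,"spin":0,"hand":1},{"tx":15,"ty":0,"tz":-5,"spin":0,"hand":1},{"tx":20,"ty":0,"tz":-5,"spin":0,"hand":1},{"tx":25,"ty":0,"tz":-5,"spin":0,"hand":1},{"tx":30,"ty":0,"tz":-5,"spin":0,"hand":1},{"tx":35,"ty":0,"tz":-5,"spin":0,"hand":1},{"tx":40,"ty":0,"tz":-5,"spin":0,"hand":1},{"tx":40,"ty":0,"tz":-5,"spin":0,"hand":1},{"tx":40,"ty":0,"tz":-5,"spin":0,"hand":1}]'; python3 -c "
from h import *
s=r.state();print(s['joint_positions'],s['ee_pos'])"
```

```text
clock: 1.35
ee_pos: [0.2047, 0.8555, 0.2502]
tool_rot: [0.785, 0.619, 0.018, -0.014]
wrist_force: [0.0, -0.3, 0.9]
grip_width: 0.029
[ 1.27635092  1.11410935  0.0244129   0.00305355  1.95762448 -0.05845991] [0.2047243  0.85546738 0.25023526]
```

```bash
python3 -m crank '[{"tx":20,"ty":0,"tz":0,"spin":0,"hand":1},{"tx":40,"ty":0,"tz":0,"spin":0,"hand":1},{"tx":40,"ty":0,"tz":0,"spin":0,"hand":1},{"tx":40,"ty":0,"tz":0,"spin":0,"hand":1}]'; python3 -c "
from h import *
s=r.state();print(s['joint_positions'],s['ee_pos'])"
```

```text
clock: 1.75
ee_pos: [0.2132, 0.8908, 0.212]
tool_rot: [0.784, 0.619, 0.039, -0.031]
wrist_force: [0.4, -0.3, 0.1]
grip_width: 0.006
[ 1.27746739  1.16120853  0.02239105  0.00582371  1.859316   -0.05660962] [0.21318816 0.89075776 0.21203677]
```

```bash
python3 -m crank '[{"tx":-5,"ty":0,"tz":0,"spin":0,"hand":1},{"tx":-10,"ty":0,"tz":0,"spin":0,"hand":1},{"tx":-15,"ty":0,"tz":0,"spin":0,"hand":1},{"tx":-15,"ty":0,"tz":0,"spin":0,"hand":1}]'; python3 -c "
from h import *
s=r.state();print(s['joint_positions'],s['ee_pos'],s['joint_positions'][[1,2,4]].sum())"
```

```text
clock: 2.15
ee_pos: [0.1921, 0.7999, 0.2059]
tool_rot: [0.784, 0.619, 0.039, -0.031]
wrist_force: [0.2, 0.9, 1.1]
grip_width: 0.004
[ 1.26970596  0.65154718  0.80967037  0.00634697  1.58128161 -0.06582697] [0.19208598 0.79992636 0.20592523] 3.0424991575615783
```

```bash
cat >> h.py <<'E'
from scipy.spatial.transform import Rotation as Ro
def st():
    s=r.state(); T=Ro.from_quat(s['tool_rot']).as_matrix(); return s,np.array(s['ee_pos']),T
def show():
    s,p,T=st(); d=T[:,2]; D=p-C
    print('t',round(s['clock'],2),'p',p.round(4),'q',s['joint_positions'].round(3),'tilt',np.degrees(np.arccos(-d[2])).round(1),'head',np.degrees(np.arctan2(d[1],d[0])).round(1),'toolx',T[:,0].round(3),'toolz',d.round(3))
    print('wheel-frame tip mm',(1000*np.array([D@ax,D@ay,D@az])).round(1),'F',np.array(s['wrist_force']).round(1),'grip',round(s['grip_width'],3))
def to(X):
    s,p,T=st(); return (100*T.T@(np.asarray(X)-p)).round(2)
E
python3 - <<'E'
from h import *
show(); print(to([.6,.03,.45]), to([.192,.80,.35]), to([.45,.35,.45]))
E
```

```text
t 2.15 p [0.1921 0.7999 0.2059] q [ 1.27   0.652  0.81   0.006  1.581 -0.066] tilt 5.7 head 76.4 toolx [0.232 0.968 0.099] toolz [ 0.023  0.096 -0.995]
wheel-frame tip mm [-323.2  892.2   35.9] F [0.2 0.9 1.1] grip 0.004
[-62.64  57.6  -30.76] [ 1.430e+00 -1.000e-02 -1.434e+01] [-35.15  35.56 -28.02]
```

```bash
python3 -m crank '[{"tx":0,"ty":0,"tz":-5,"spin":-5,"hand":1},{"tx":-2,"ty":2,"tz":-9,"spin":-10,"hand":1},{"tx":-5,"ty":5,"tz":-12,"spin":-15,"hand":1},{"tx":-8,"ty":8,"tz":-15,"spin":-22,"hand":1},{"tx":-11,"ty":11,"tz":-18,"spin":-22,"hand":1},{"tx":-14,"ty":14,"tz":-20,"spin":-22,"hand":1},{"tx":-17,"ty":17,"tz":-22,"spin":-22,"hand":1},{"tx":-20,"ty":20,"tz":-24,"spin":-22,"hand":1},{"tx":-24,"ty":23,"tz":-25,"spin":-22,"hand":1},{"tx":-28,"ty":26,"tz":-26,"spin":-22,"hand":1},{"tx":-31,"ty":29,"tz":-27,"spin":-22,"hand":1},{"tx":-34,"ty":32,"tz":-28,"spin":-22,"hand":1},{"tx":-38,"ty":35,"tz":-28,"spin":-22,"hand":1},{"tx":-41,"ty":38,"tz":-29,"spin":-22,"hand":1},{"tx":-45,"ty":41,"tz":-29,"spin":-22,"hand":1},{"tx":-48,"ty":44,"tz":-30,"spin":-22,"hand":1},{"tx":-52,"ty":48,"tz":-30,"spin":-22,"hand":1},{"tx":-56,"ty":52,"tz":-31,"spin":-22,"hand":1},{"tx":-60,"ty":56,"tz":-31,"spin":-22,"hand":1},{"tx":-63,"ty":58,"tz":-31,"spin":-22,"hand":1}]'; python3 -c "
from h import *
show()
s,p,T=st()
print('out in tool',T.T@np.array([.995,.05,0]))"
```

```text
clock: 4.15
ee_pos: [0.6018, 0.0301, 0.4546]
tool_rot: [0.652, 0.757, 0.044, -0.021]
wrist_force: [0.7, 0.1, -0.9]
grip_width: 0.004
t 4.15 p [0.6018 0.0301 0.4546] q [-0.1    0.168  0.968  0.105  1.988 -1.777] tilt 5.6 head 74.9 toolx [-0.15   0.985  0.089] toolz [ 0.025  0.094 -0.995]
wheel-frame tip mm [-31.8  70.2 284.6] F [ 0.7  0.1 -0.9] grip 0.004
out in tool [-0.10010975  0.99076423  0.02982076]
```

```bash
python3 -m crank '[{"tx":0,"ty":5,"tz":0,"spin":0,"hand":1},{"tx":0,"ty":100,"tz":0,"spin":0,"hand":1},{"tx":0,"ty":100,"tz":0,"spin":0,"hand":1},{"tx":0,"ty":100,"tz":0,"spin":0,"hand":1},{"tx":0,"ty":100,"tz":0,"spin":0,"hand":1},{"tx":0,"ty":100,"tz":0,"spin":0,"hand":1},{"tx":0,"ty":100,"tz":0,"spin":0,"hand":1},{"tx":0,"ty":100,"tz":0,"spin":0,"hand":1},{"tx":0,"ty":100,"tz":0,"spin":0,"hand":1},{"tx":0,"ty":100,"tz":0,"spin":0,"hand":1},{"tx":0,"ty":100,"tz":0,"spin":0,"hand":1},{"tx":0,"ty":100,"tz":0,"spin":0,"hand":1}]'; python3 -c "
from h import *
show()"
```

```text
clock: 5.35
ee_pos: [0.8528, 0.0927, 0.331]
tool_rot: [0.652, 0.756, 0.06, -0.006]
wrist_force: [0.2, -0.1, -0.5]
grip_width: 0.006
t 5.35 p [0.8528 0.0927 0.331 ] q [ 2.000e-03  1.023e+00  2.200e-02  1.100e-01  2.024e+00 -1.665e+00] tilt 6.9 head 54.8 toolx [-0.15   0.985  0.087] toolz [ 0.07   0.099 -0.993]
wheel-frame tip mm [225.6  95.  161. ] F [ 0.2 -0.1 -0.5] grip 0.006
```

```bash
python3 -m crank '[{"tx":0,"ty":85,"tz":-53,"spin":0,"hand":1},{"tx":0,"ty":85,"tz":-53,"spin":0,"hand":1},{"tx":0,"ty":85,"tz":-53,"spin":0,"hand":1},{"tx":0,"ty":85,"tz":-53,"spin":0,"hand":1},{"tx":0,"ty":85,"tz":-53,"spin":0,"hand":1},{"tx":0,"ty":85,"tz":-53,"spin":0,"hand":1},{"tx":0,"ty":85,"tz":-53,"spin":0,"hand":1},{"tx":0,"ty":85,"tz":-53,"spin":0,"hand":1}]'; python3 -c "
from h import *
show()"
```

```text
clock: 6.15
ee_pos: [0.8489, 0.098, 0.3749]
tool_rot: [0.652, 0.754, 0.077, 0.01]
wrist_force: [-0.3, -0.4, -0.1]
grip_width: 0.006
t 6.15 p [0.8489 0.098  0.3749] q [ 0.006  0.971  0.022  0.115  2.028 -1.653] tilt 9.0 head 41.9 toolx [-0.149  0.985  0.086] toolz [ 0.116  0.104 -0.988]
wheel-frame tip mm [222.5 100.7 204.9] F [-0.3 -0.4 -0.1] grip 0.006
```

```bash
python3 -m crank '[{"tx":0,"ty":89,"tz":-46,"spin":0,"hand":1},{"tx":0,"ty":89,"tz":-46,"spin":0,"hand":1},{"tx":0,"ty":89,"tz":-46,"spin":0,"hand":1},{"tx":0,"ty":89,"tz":-46,"spin":0,"hand":1},{"tx":0,"ty":89,"tz":-46,"spin":0,"hand":1},{"tx":0,"ty":89,"tz":-46,"spin":0,"hand":1},{"tx":0,"ty":89,"tz":-46,"spin":0,"hand":1},{"tx":0,"ty":89,"tz":-46,"spin":0,"hand":1},{"tx":0,"ty":89,"tz":-46,"spin":0,"hand":1},{"tx":0,"ty":89,"tz":-46,"spin":0,"hand":1},{"tx":0,"ty":89,"tz":-46,"spin":0,"hand":1},{"tx":0,"ty":89,"tz":-46,"spin":0,"hand":1}]'; python3 -c "
from h import *
show()"
```

```text
clock: 7.35
ee_pos: [0.8532, 0.1054, 0.4018]
tool_rot: [0.652, 0.752, 0.095, 0.026]
wrist_force: [0.3, 1.1, 0.6]
grip_width: 0.004
t 7.35 p [0.8532 0.1054 0.4018] q [ 0.012  0.94   0.023  0.119  2.01  -1.642] tilt 11.3 head 34.0 toolx [-0.149  0.985  0.085] toolz [ 0.162  0.11  -0.981]
wheel-frame tip mm [227.9 107.5 231.8] F [0.3 1.1 0.6] grip 0.004
```

```bash
python3 -m crank '[{"tx":0,"ty":90,"tz":-40,"spin":0,"hand":1}]'; python3 -c "
from h import *
show()";python3 -m crank '[{"tx":0,"ty":90,"tz":-40,"spin":0,"hand":1}]'; python3 -c "
from h import *
show()"
python3 -m crank '[{"tx":0,"ty":90,"tz":-40,"spin":0,"hand":1},{"tx":0,"ty":90,"tz":-40,"spin":0,"hand":1}]'; python3 -c "
from h import *
show()"
```

```text
clock: 7.45
ee_pos: [0.8642, 0.107, 0.4089]
tool_rot: [0.651, 0.75, 0.108, 0.037]
wrist_force: [0.5, -0.6, -0.2]
grip_width: 0.003
t 7.45 p [0.8642 0.107  0.4089] q [ 0.012  0.934  0.024  0.122  1.98  -1.64 ] tilt 13.1 head 30.1 toolx [-0.149  0.985  0.085] toolz [ 0.196  0.114 -0.974]
wheel-frame tip mm [239.  107.4 238.9] F [ 0.5 -0.6 -0.2] grip 0.003
clock: 7.55
ee_pos: [0.8752, 0.1084, 0.4198]
tool_rot: [0.65, 0.748, 0.122, 0.05]
wrist_force: [-0.7, -0.3, 1.2]
grip_width: 0.005
t 7.55 p [0.8752 0.1084 0.4198] q [ 0.012  0.925  0.024  0.124  1.951 -1.638] tilt 15.2 head 26.7 toolx [-0.149  0.985  0.084] toolz [ 0.234  0.118 -0.965]
wheel-frame tip mm [250.1 107.2 249.8] F [-0.7 -0.3  1.2] grip 0.005
clock: 7.75
ee_pos: [0.8856, 0.1097, 0.4382]
tool_rot: [0.649, 0.745, 0.14, 0.066]
wrist_force: [0.4, 0.2, 1.0]
grip_width: 0.004
t 7.75 p [0.8856 0.1097 0.4382] q [ 0.011  0.909  0.022  0.128  1.92  -1.636] tilt 17.8 head 23.6 toolx [-0.149  0.985  0.083] toolz [ 0.28   0.123 -0.952]
wheel-frame tip mm [260.5 106.9 268.2] F [0.4 0.2 1. ] grip 0.004
```

```bash
for i in 1; do
python3 -m crank '[{"tx":0,"ty":93,"tz":-36,"spin":0,"hand":1}]' >/dev/null
python3 -m crank '[{"tx":0,"ty":94,"tz":-33,"spin":0,"hand":1}]' >/dev/null
python3 -m crank '[{"tx":0,"ty":95,"tz":-30,"spin":0,"hand":1}]' >/dev/null
python3 -m crank '[{"tx":0,"ty":96,"tz":-26,"spin":0,"hand":1}]' >/dev/null
python3 -m crank '[{"tx":0,"ty":97,"tz":-22,"spin":0,"hand":1}]' >/dev/null
python3 -m crank '[{"tx":0,"ty":98,"tz":-18,"spin":0,"hand":1}]' 
done; python3 -c "
from h import *
show()"
```

```text
clock: 8.35
ee_pos: [0.9478, 0.1166, 0.4997]
tool_rot: [0.638, 0.725, 0.219, 0.137]
wrist_force: [-0.7, -0.1, 0.7]
grip_width: 0.004
t 8.35 p [0.9478 0.1166 0.4997] q [ 0.01   0.873  0.023  0.14   1.738 -1.629] tilt 29.9 head 16.6 toolx [-0.148  0.986  0.081] toolz [ 0.478  0.143 -0.867]
wheel-frame tip mm [323.1 104.5 329.7] F [-0.7 -0.1  0.7] grip 0.004
```

```bash
for i in 1; do
python3 -m crank '[{"tx":0,"ty":99,"tz":-13,"spin":0,"hand":1}]' >/dev/null
python3 -m crank '[{"tx":0,"ty":99,"tz":-9,"spin":0,"hand":1}]' >/dev/null
python3 -m crank '[{"tx":0,"ty":100,"tz":-5,"spin":0,"hand":1}]' >/dev/null
python3 -m crank '[{"tx":0,"ty":100,"tz":0,"spin":0,"hand":1}]' >/dev/null
python3 -m crank '[{"tx":0,"ty":100,"tz":4,"spin":0,"hand":1}]' >/dev/null
python3 -m crank '[{"tx":0,"ty":100,"tz":8,"spin":0,"hand":1}]' >/dev/null
python3 -m crank '[{"tx":0,"ty":100,"tz":12,"spin":0,"hand":1}]' >/dev/null
python3 -m crank '[{"tx":0,"ty":100,"tz":16,"spin":0,"hand":1}]' >/dev/null
python3 -m crank '[{"tx":0,"ty":99,"tz":20,"spin":0,"hand":1}]' >/dev/null
python3 -m crank '[{"tx":0,"ty":98,"tz":23,"spin":0,"hand":1}]' >/dev/null
python3 -m crank '[{"tx":0,"ty":98,"tz":26,"spin":0,"hand":1}]' >/dev/null
python3 -m crank '[{"tx":0,"ty":97,"tz":29,"spin":0,"hand":1}]' 
done; python3 -c "
from h import *
show()"
```

```text
clock: 9.55
ee_pos: [1.0862, 0.1322, 0.6051]
tool_rot: [0.594, 0.661, 0.369, 0.273]
wrist_force: [0.1, -0.3, -0.0]
grip_width: 0.008
t 9.55 p [1.0862 0.1322 0.6051] q [ 0.019  0.889  0.023  0.155  1.286 -1.626] tilt 54.7 head 11.6 toolx [-0.146  0.986  0.078] toolz [ 0.799  0.164 -0.578]
wheel-frame tip mm [462.4  99.5 435.1] F [ 0.1 -0.3 -0. ] grip 0.008
```

```bash
python3 - <<'E'
from h import *
for w in [(.2,.06,.43),(-.08,.026,.30),(-.08,.026,.2),(-.08,.026,-.048)]: print(w,to(W(*w)))
E
```

```text
(0.2, 0.06, 0.43) [ -4.03 -15.37 -21.25]
(-0.08, 0.026, 0.3) [ -8.5  -41.95 -36.69]
(-0.08, 0.026, 0.2) [ -9.28 -50.07 -30.91]
(-0.08, 0.026, -0.048) [-11.22 -70.21 -16.57]
```

```bash
python3 -m crank '[{"tx":-0.8,"ty":-3,"tz":-4,"spin":0,"hand":1},{"tx":-1.5,"ty":-5.5,"tz":-8,"spin":0,"hand":1},{"tx":-2.2,"ty":-8,"tz":-11.5,"spin":0,"hand":1},{"tx":-2.9,"ty":-11,"tz":-15,"spin":0,"hand":1},{"tx":-3.5,"ty":-13,"tz":-18,"spin":0,"hand":1},{"tx":-4,"ty":-15.4,"tz":-21.3,"spin":0,"hand":1},{"tx":-4,"ty":-15.4,"tz":-21.3,"spin":0,"hand":1},{"tx":-4.7,"ty":-19,"tz":-23.5,"spin":0,"hand":1},{"tx":-5.4,"ty":-23,"tz":-26,"spin":0,"hand":1},{"tx":-6,"ty":-27,"tz":-28,"spin":0,"hand":1},{"tx":-6.7,"ty":-31,"tz":-30.5,"spin":0,"hand":1},{"tx":-7.4,"ty":-35,"tz":-33,"spin":0,"hand":1},{"tx":-8,"ty":-39,"tz":-35,"spin":0,"hand":1},{"tx":-8.5,"ty":-42,"tz":-36.7,"spin":0,"hand":1},{"tx":-8.5,"ty":-42,"tz":-36.7,"spin":0,"hand":1}]'; python3 - <<'E'
from h import *
show()
I=info('wrist')
p,d=r.read_camera('wrist'); cv2.imwrite('pics/w1.png',p); np.savez('pics/w1.npz',p=p,d=d)
show(); print(to(W(-.08,.026,.2)),to(W(-.08,.026,-.048)))
E
```

```text
clock: 11.05
ee_pos: [0.5597, -0.0239, 0.464]
tool_rot: [0.598, 0.661, 0.367, 0.268]
wrist_force: [0.6, 0.1, -0.6]
grip_width: 0.003
t 11.05 p [ 0.5597 -0.0239  0.464 ] q [-0.568 -0.891  2.073  0.637  1.251 -2.215] tilt 54.1 head 11.7 toolx [-0.142  0.986  0.084] toolz [ 0.793  0.164 -0.587]
wheel-frame tip mm [-81.5  23.  294. ] F [ 0.6  0.1 -0.6] grip 0.003
t 11.1 p [ 0.5605 -0.0234  0.4684] q [-0.565 -0.892  2.069  0.636  1.248 -2.212] tilt 54.4 head 11.5 toolx [-0.142  0.987  0.08 ] toolz [ 0.796  0.162 -0.583]
wheel-frame tip mm [-80.6  23.4 298.4] F [1.  0.3 0.6] grip 0.005
[-0.53 -7.94  5.79] [ -2.52 -27.99  20.24]
```

View pics/w1.png

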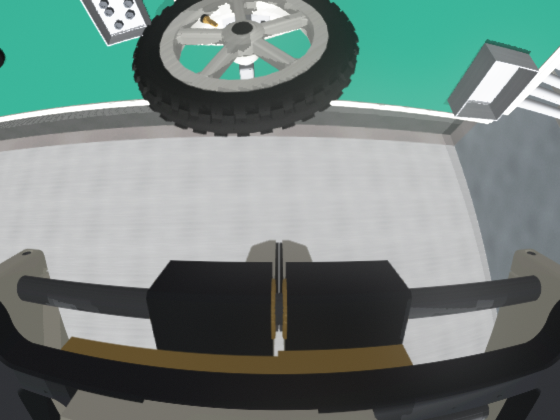

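```bash
python3 -m crank '[{"tx":-0.3,"ty":-3,"tz":2.2,"spin":0,"hand":1},{"tx":-0.5,"ty":-6,"tz":4.3,"spin":0,"hand":1},{"tx":-0.8,"ty":-9,"tz":6.5,"spin":0,"hand":1},{"tx":-1.1,"ty":-12,"tz":8.7,"spin":0,"hand":1},{"tx":-1.4,"ty":-15,"tz":10.8,"spin":0,"hand":1},{"tx":-1.6,"ty":-18,"tz":13,"spin":0,"hand":1},{"tx":-1.9,"ty":-21,"tz":15.2,"spin":0,"hand":1},{"tx":-2.2,"ty":-24,"tz":17.3,"spin":0,"hand":1},{"tx":-2.5,"ty":-28,"tz":20.2,"spin":0,"hand":1},{"tx":-2.5,"ty":-28,"tz":20.2,"spin":0,"hand":1}]'; python3 - <<'E'
from h import *
show()
I=info('wrist')
p,d=r.read_camera('wrist'); cv2.imwrite('pics/w2.png',p); np.savez('pics/w2.npz',p=p,d=d)
show(); print(to(W(-.03,.026,-.048)),to(W(-.003,.026,-.048)))
E
```

```text
clock: 12.1
ee_pos: [0.5683, -0.0226, 0.2212]
tool_rot: [0.6, 0.669, 0.354, 0.261]
wrist_force: [-0.3, 0.1, -0.1]
grip_width: 0.003
t 12.1 p [ 0.5683 -0.0226  0.2212] q [-0.526 -0.893  2.494  0.724  0.92  -2.47 ] tilt 52.1 head 11.8 toolx [-0.145  0.986  0.076] toolz [ 0.773  0.161 -0.614]
wheel-frame tip mm [-72.8  23.   51.2] F [-0.3  0.1 -0.1] grip 0.003
t 12.15 p [ 0.5682 -0.0226  0.2209] q [-0.526 -0.893  2.495  0.725  0.92  -2.471] tilt 52.1 head 11.8 toolx [-0.145  0.986  0.076] toolz [ 0.773  0.161 -0.614]
wheel-frame tip mm [-72.9  23.   50.9] F [ 0.6  0.1 -0.7] grip 0.006
[-0.44 -5.14  9.47] [-0.44 -3.48 11.59]
```

View pics/w2.png

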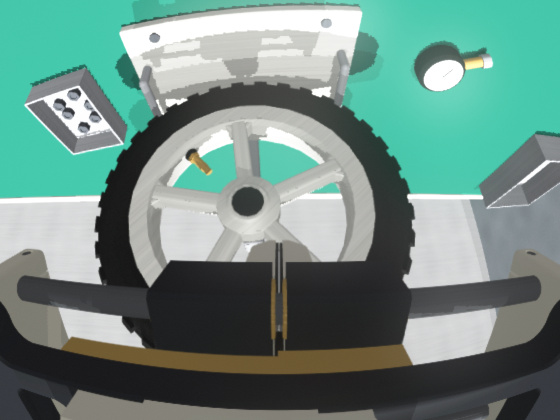

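```bash
cat > kin.py <<'E'
import numpy as np
from scipy.optimize import least_squares
from scipy.spatial.transform import Rotation as Ro
D=[([1.25056923,.131168178,1.48931121,0,1.52294795,-.0854],[.13939,.58294,.18807]),
([1.27635,1.11411,.02441,.00305,1.95762,-.05846],[.20472,.85547,.25024]),
([1.27747,1.16121,.02239,.00582,1.85932,-.05661],[.21319,.89076,.21204]),
([1.26971,.65155,.80967,.00635,1.58128,-.06583],[.19209,.79993,.20593]),
([-.1,.168,.968,.105,1.988,-1.777],[.6018,.0301,.4546]),
([.012,.925,.024,.124,1.951,-1.638],[.8752,.1084,.4198]),
([.01,.873,.023,.14,1.738,-1.629],[.9478,.1166,.4997]),
([.019,.889,.023,.155,1.286,-1.626],[1.0862,.1322,.6051]),
([-.568,-.891,2.073,.637,1.251,-2.215],[.5597,-.0239,.464]),
([-.526,-.893,2.494,.724,.92,-2.47],[.5683,-.0226,.2212])]
def fk(q,k):
    a0,h,L1,L2,L,e=k
    R=Ro.from_euler('z',q[0]); p=R.apply([a0,0,h])
    R=R*Ro.from_euler('y',q[1]); p=p+R.apply([0,0,L1])
    R=R*Ro.from_euler('y',q[2]); p=p+R.apply([e,0,L2])
    R=R*Ro.from_euler('ZYZ',[q[3],q[4],q[5]]); p=p+R.apply([0,0,L])
    return p,R
s=least_squares(lambda k:np.concatenate([fk(q,k)[0]-p for q,p in D]),[0,.35,.4,.4,.25,0])
K=s.x
lo=np.array([-2.96,-.89,.02,-1.34,0,-2.66]);hi=np.array([2.96,2.26,2.5,4.48,2.73,2.66])
def ik(p,R,q0,w=.3):
    f=lambda q:np.r_[fk(q,K)[0]-p,w*(R.inv()*fk(q,K)[1]).as_rotvec()]
    return least_squares(f,np.clip(q0,lo+1e-3,hi-1e-3),bounds=(lo,hi))
if __name__=='__main__':
    print(K,abs(s.fun).max()); 
    q,p=D[-1]; print(fk(q,K)[1].as_quat())
    from h import *
    T=np.array([.594,.661,.369,.273]); T/=np.linalg.norm(T); R=Ro.from_quat(T); print(R.as_matrix()[:,2])
    for x in(-.06,-.03,-.003):
      for y,z in((.026,-.048),(-.03,.03),(0,.055),(.04,.03),(-.055,0),(.03,.045),(-.05,.025)):
        b=ik(W(x,y,z),R,D[-1][0]); 
        for q0 in ([0,-.3,2.2,.1,1,-1.6],[-.3,-.5,2,.5,1,-2],[.3,-.5,2.,-.5,1,-1.2]):
            c=ik(W(x,y,z),R,q0); b=c if c.cost<b.cost else b
        print(x,y,z,'err',np.linalg.norm(b.fun[:3]).round(4),np.degrees(np.linalg.norm(b.fun[3:])/.3).round(1),b.x.round(2))
E
python3 kin.py
```

```text
[-0.02564354  0.31365869  0.38695945  0.57122797  0.46584527  0.02092281] 0.04980218522866181
[-0.66892709  0.59963785 -0.26051662  0.35369773]
[ 0.79892088  0.16342095 -0.57880827]
-0.06 0.026 -0.048 err 0.0223 6.3 [-0.47 -0.6   2.5   0.88  0.75  0.45]
-0.06 -0.03 0.03 err 0.0022 0.7 [-0.61 -0.75  2.5   0.89  0.86  0.43]
-0.06 0 0.055 err 0.0033 1.0 [-0.52 -0.85  2.5   0.79  0.87  0.61]
-0.06 0.04 0.03 err 0.0132 3.8 [-0.38 -0.83  2.5   0.68  0.81  0.75]
-0.06 -0.055 0 err 0.0013 0.4 [-0.67 -0.64  2.5   0.99  0.85  0.27]
-0.06 0.03 0.045 err 0.0093 2.7 [-0.42 -0.86  2.5   0.7   0.83  0.73]
-0.06 -0.05 0.025 err 0.0 0.0 [-0.66 -0.7   2.49  0.94  0.87  0.35]
-0.03 0.026 -0.048 err 0.0152 4.1 [-0.39 -0.57  2.5   0.92  0.63  0.45]
-0.03 -0.03 0.03 err 0.0 0.0 [-0.53 -0.67  2.47  0.9   0.77  0.45]
-0.03 0 0.055 err 0.0 0.0 [-0.44 -0.77  2.48  0.79  0.76  0.63]
-0.03 0.04 0.03 err 0.0065 1.8 [-0.32 -0.78  2.5   0.69  0.7   0.77]
-0.03 -0.055 0 err 0.0 0.0 [-0.6  -0.57  2.46  1.01  0.76  0.28]
-0.03 0.03 0.045 err 0.0029 0.8 [-0.35 -0.81  2.5   0.71  0.72  0.75]
-0.03 -0.05 0.025 err 0.0 0.0 [-0.58 -0.61  2.44  0.95  0.79  0.36]
-0.003 0.026 -0.048 err 0.0078 2.0 [-0.33 -0.53  2.5   0.97  0.53  0.42]
-0.003 -0.03 0.03 err 0.0 0.0 [-0.48 -0.59  2.42  0.91  0.7   0.45]
-0.003 0 0.055 err 0.0 0.0 [-0.39 -0.68  2.42  0.79  0.7   0.63]
-0.003 0.04 0.03 err 0.0 0.0 [-0.27 -0.73  2.5   0.71  0.6   0.76]
-0.003 -0.055 0 err 0.0 0.0 [-0.54 -0.49  2.41  1.02  0.7   0.28]
-0.003 0.03 0.045 err 0.0 0.0 [-0.3  -0.73  2.47  0.72  0.64  0.75]
-0.003 -0.05 0.025 err 0.0 0.0 [-0.53 -0.53  2.39  0.96  0.73  0.37]
```

```bash
cat > k2.py <<'E'
import numpy as np
from scipy.optimize import least_squares
from scipy.spatial.transform import Rotation as Ro
from kin import D
quats={4:None}
DR={0:[.78506,.61941,-.00076,.00051],4:[.652,.757,.044,-.021],6:[.638,.725,.219,.137],7:[.594,.661,.369,.273],8:[.598,.661,.367,.268],9:[.6,.669,.354,.261],3:[.784,.619,.039,-.031]}
E=Ro.from_euler
def fk(q,k,sg):
    a0,h,L1,L2,L,e,wx,wy,tx,ty=k
    R=E('z',q[0]); p=R.apply([a0,0,h])
    R=R*E('y',q[1]); p=p+R.apply([0,0,L1])
    R=R*E('y',q[2]); p=p+R.apply([e,0,L2])
    R=R*E('z',sg[0]*q[3]); p=p+R.apply([wx,wy,0])
    R=R*E('y',q[4])*E('z',sg[1]*q[5]+sg[2]); p=p+R.apply([tx,ty,L])
    return p,R
if __name__=='__main__':
  for s0 in(1,-1):
   for s1 in(1,-1):
    sg=(s0,s1,np.pi)
    def f(k):
        o=[fk(q,k,sg)[0]-p for q,p in D]; return np.concatenate(o)
    s=least_squares(f,[0,.35,.4,.4,.25,0,0,0,0,0])
    print(sg,s.x.round(4),abs(s.fun).max().round(4),[np.degrees((Ro.from_quat(v).inv()*fk(D[i][0],s.x,sg)[1]).magnitude()).round(1) for i,v in DR.items()])
E
python3 k2.py
```

```text
(1, 1, 3.141592653589793) [ 0.0009  0.364   0.3539  0.5494  0.4049  0.0783  0.0277  0.0384  0.0079
 -0.0129] 0.0163 [np.float64(0.0), np.float64(0.1), np.float64(0.0), np.float64(0.1), np.float64(0.1), np.float64(0.1), np.float64(0.1)]
(1, -1, 3.141592653589793) [-0.0033  0.3408  0.3572  0.5536  0.3998  0.0785  0.0152  0.0532  0.0068
  0.0017] 0.0221 [np.float64(9.8), np.float64(156.4), np.float64(173.3), np.float64(173.7), np.float64(106.2), np.float64(77.0), np.float64(7.6)]
(-1, 1, 3.141592653589793) [ 0.0662  0.2418  0.4177  0.4939  0.4438  0.5942 -0.6785  0.0685 -0.0225
  0.0149] 0.123 [np.float64(0.0), np.float64(12.0), np.float64(16.1), np.float64(17.8), np.float64(73.0), np.float64(83.0), np.float64(0.8)]
(-1, -1, 3.141592653589793) [ 0.0382  0.0733  0.4528  0.5409  0.4044  0.5616 -0.7286 -0.0094 -0.055
 -0.0618] 0.0937 [np.float64(9.8), np.float64(151.7), np.float64(170.7), np.float64(178.7), np.float64(141.1), np.float64(140.7), np.float64(7.6)]
```

```bash
cat > kin3.py <<'E'
import numpy as np
from scipy.optimize import least_squares
from scipy.spatial.transform import Rotation as Ro
from kin import D
E=Ro.from_euler
def fk(q,k):
    a0,h,L1,L2,L,e,wx,by,wz,ox,ey=k
    R=E('z',q[0]); p=R.apply([a0,by,h])
    R=R*E('y',q[1]); p=p+R.apply([ox,0,L1])
    R=R*E('y',q[2]); p=p+R.apply([e,0,L2])
    R=R*E('z',q[3]); p=p+R.apply([wx,ey,0])
    R=R*E('y',q[4]); p=p+R.apply([wz,0,L])
    R=R*E('z',q[5]+np.pi)
    return p,R
s=least_squares(lambda k:np.r_[np.concatenate([fk(q,k)[0]-p for q,p in D]),1e-3*(k-[0,.35,.4,.4,.25,0,0,0,0,0,0])],[0,.35,.4,.4,.25,0,0,0,0,0,0])
K=s.x
lo=np.array([-2.96,-.89,.02,-1.34,0,-2.66]);hi=np.array([2.96,2.26,2.5,4.48,2.73,2.66])
def ik(p,R,q0,w=.3):
    f=lambda q:np.r_[fk(q,K)[0]-p,w*(R.inv()*fk(q,K)[1]).as_rotvec()]
    return least_squares(f,np.clip(q0,lo+1e-3,hi-1e-3),bounds=(lo,hi))
if __name__=='__main__':
    np.set_printoptions(suppress=True)
    print(K.round(4),abs(s.fun[:-11]).max())
    for (q,p) in D: print((fk(q,K)[0]-p).round(4))
E
python3 kin3.py
```

```text
[ 0.0004  0.3183  0.3691  0.5537  0.4067  0.062  -0.0001  0.0512  0.0008
  0.0003  0.    ] 0.00035949961638587213
[0.     0.     0.0001]
[ 0. -0.  0.]
[-0. -0. -0.]
[-0.      0.     -0.0001]
[ 0.0002  0.0001 -0.0002]
[-0.0003 -0.     -0.0001]
[-0.0001  0.      0.0004]
[ 0.0002 -0.0001 -0.0001]
[-0.0001  0.     -0.0001]
[-0.      0.      0.0001]
```

```bash
python3 - <<'E'
from kin3 import *
from h import *
q0=np.array([-0.526,-0.89,2.495,.725,.92,-2.471]); R0=fk(q0,K)[1]
def mk(tilt,head):
    # keep tool x horizontal-ish
    d=np.array([np.sin(tilt)*np.cos(head),np.sin(tilt)*np.sin(head),-np.cos(tilt)]); x=np.array([-np.sin(head),np.cos(head),0]); return Ro.from_matrix(np.c_[x,np.cross(d,x),d])
for name,R in [('cur',R0),('45',mk(np.radians(45),np.radians(10))),('45h0',mk(np.radians(45),np.radians(0))),('38',mk(np.radians(38),.17))]:
  print(name,R.as_matrix()[:,2].round(2))
  for x in(-.06,-.003):
    for ph in (0,30,60,90,120,150,180,210,270,315):
      y,z=-.055*np.sin(np.radians(ph)),.055*np.cos(np.radians(ph))
      b=ik(W(x,y,z),R,q0)
      for qs in ([0,-.5,2.3,.1,.9,-1.7],[-.5,-.5,2.3,.9,.9,-2.4]):
        c=ik(W(x,y,z),R,qs); b=c if c.cost<b.cost-1e-9 else b
      print(x,ph,'err mm',(1000*np.linalg.norm(b.fun[:3])).round(1),'deg',np.degrees(np.linalg.norm(b.fun[3:])/.3).round(1),b.x.round(2))
E
```

```text
cur [ 0.77  0.16 -0.62]
-0.06 0 err mm 0.0 deg 0.0 [-0.56 -0.78  2.43  0.77  0.91 -2.54]
-0.06 30 err mm 0.0 deg 0.0 [-0.63 -0.7   2.4   0.82  0.93 -2.65]
-0.06 60 err mm 4.3 deg 1.8 [-0.64 -0.65  2.39  0.82  0.89 -2.66]
-0.06 90 err mm 8.2 deg 3.4 [-0.62 -0.61  2.4   0.81  0.83 -2.66]
-0.06 120 err mm 10.4 deg 4.3 [-0.58 -0.59  2.44  0.81  0.77 -2.66]
-0.06 150 err mm 10.2 deg 4.1 [-0.54 -0.6   2.48  0.82  0.71 -2.66]
-0.06 180 err mm 7.5 deg 3.1 [-0.5  -0.6   2.5   0.84  0.69 -2.66]
-0.06 210 err mm 9.3 deg 2.4 [-0.47 -0.61  2.5   0.85  0.71 -2.66]
-0.06 270 err mm 7.9 deg 1.9 [-0.4  -0.77  2.5   0.7   0.77 -2.44]
-0.06 315 err mm 0.0 deg 0.0 [-0.45 -0.85  2.5   0.7   0.84 -2.43]
-0.003 0 err mm 0.0 deg 0.0 [-0.45 -0.56  2.3   0.77  0.77 -2.52]
-0.003 30 err mm 0.0 deg 0.0 [-0.52 -0.5   2.28  0.82  0.79 -2.62]
-0.003 60 err mm 2.6 deg 1.2 [-0.54 -0.45  2.27  0.84  0.77 -2.66]
-0.003 90 err mm 6.2 deg 2.8 [-0.52 -0.4   2.27  0.83  0.72 -2.66]
-0.003 120 err mm 8.4 deg 3.8 [-0.49 -0.38  2.3   0.84  0.66 -2.66]
-0.003 150 err mm 8.7 deg 3.9 [-0.44 -0.38  2.33  0.85  0.6  -2.66]
-0.003
[... 3656 characters left out ...]
  2.25  0.35  0.95 -2.16]
-0.003 0 err mm 0.0 deg 0.0 [-0.32 -0.41  2.07  0.38  0.91 -2.21]
-0.003 30 err mm 0.0 deg 0.0 [-0.38 -0.37  2.06  0.42  0.92 -2.29]
-0.003 60 err mm 0.0 deg 0.0 [-0.42 -0.33  2.06  0.46  0.89 -2.36]
-0.003 90 err mm 0.0 deg 0.0 [-0.44 -0.29  2.08  0.49  0.84 -2.41]
-0.003 120 err mm 0.0 deg 0.0 [-0.42 -0.27  2.12  0.51  0.79 -2.43]
-0.003 150 err mm 0.0 deg 0.0 [-0.38 -0.27  2.16  0.5   0.73 -2.41]
-0.003 180 err mm 0.0 deg 0.0 [-0.32 -0.29  2.19  0.47  0.7  -2.34]
-0.003 210 err mm 0.0 deg 0.0 [-0.26 -0.33  2.21  0.41  0.69 -2.24]
-0.003 270 err mm 0.0 deg 0.0 [-0.19 -0.42  2.18  0.32  0.78 -2.09]
-0.003 315 err mm 0.0 deg 0.0 [-0.23 -0.44  2.12  0.32  0.86 -2.11]
```

```bash
python3 -m crank '[{"tx":0,"ty":0.4,"tz":0.5,"spin":8.5,"hand":1},{"tx":0,"ty":0.8,"tz":1,"spin":17,"hand":1},{"tx":0,"ty":0.4,"tz":1.3,"spin":25.5,"hand":1},{"tx":0,"ty":0,"tz":1.7,"spin":34,"hand":1},{"tx":0,"ty":-0.4,"tz":2,"spin":42.5,"hand":1},{"tx":0,"ty":-0.8,"tz":2.3,"spin":51,"hand":1},{"tx":0,"ty":-1.2,"tz":2.6,"spin":59.5,"hand":1},{"tx":0,"ty":-1.6,"tz":2.9,"spin":68,"hand":1},{"tx":0,"ty":-1.6,"tz":2.9,"spin":76.5,"hand":1},{"tx":0,"ty":-1.6,"tz":2.9,"spin":85,"hand":1},{"tx":0,"ty":-1.6,"tz":2.9,"spin":93.5,"hand":1},{"tx":0,"ty":-1.6,"tz":2.9,"spin":102,"hand":1},{"tx":0,"ty":-1.6,"tz":2.9,"spin":110.5,"hand":1},{"tx":0,"ty":-1.6,"tz":2.9,"spin":119,"hand":1},{"tx":0,"ty":-1.6,"tz":2.9,"spin":127.5,"hand":1},{"tx":0,"ty":-1.6,"tz":2.9,"spin":136,"hand":1},{"tx":0,"ty":-1.6,"tz":2.9,"spin":144.5,"hand":1},{"tx":0,"ty":-1.6,"tz":2.9,"spin":153,"hand":1},{"tx":0,"ty":-1.6,"tz":2.9,"spin":161.5,"hand":1},{"tx":0,"ty":-1.6,"tz":2.9,"spin":170,"hand":1}]'; python3 - <<'E'
from h import *
show()
p,d=r.read_camera('wrist'); cv2.imwrite('pics/w3.png',p); np.savez('pics/w3.npz',p=p,d=d)
show(); print(to(W(-.06,.026,-.048)),to(W(-.003,.026,-.048)))
E
```

```text
clock: 14.15
ee_pos: [0.5831, -0.0196, 0.1909]
tool_rot: [0.717, -0.542, 0.288, -0.33]
wrist_force: [0.0, -1.2, -0.1]
grip_width: 0.004
t 14.15 p [ 0.5831 -0.0196  0.1909] q [-0.489 -0.788  2.496  0.763  0.819  0.447] tilt 51.9 head 11.9 toolx [ 0.247 -0.967  0.055] toolz [ 0.77   0.162 -0.617]
wheel-frame tip mm [-57.7  23.8  20.9] F [ 0.  -1.2 -0.1] grip 0.004
t 14.2 p [ 0.5831 -0.0197  0.1908] q [-0.489 -0.788  2.496  0.763  0.819  0.457] tilt 51.9 head 11.9 toolx [ 0.241 -0.969  0.047] toolz [ 0.77   0.162 -0.617]
wheel-frame tip mm [-57.7  23.7  20.8] F [ 1.1 -0.1 -0.2] grip 0.004
[-0.57  5.53  4.07] [-0.03  2.05  8.55]
```

View pics/w3.png

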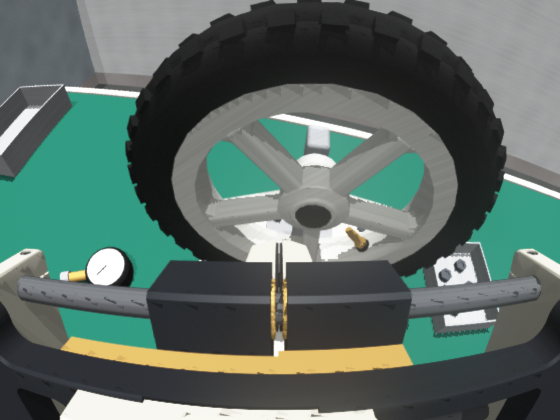

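```bash
python3 -m crank '[{"tx":-0.2,"ty":2,"tz":1.4,"spin":2,"hand":1},{"tx":-0.4,"ty":4,"tz":2.8,"spin":4,"hand":1},{"tx":-0.5,"ty":5.5,"tz":4,"spin":4,"hand":1},{"tx":-0.5,"ty":5.5,"tz":4,"spin":4,"hand":1}]'; python3 - <<'E'
from h import *
show(); print(to(W(-.03,.026,-.048)),to(W(-.003,.026,-.048)))
E
```

```text
clock: 14.6
ee_pos: [0.5959, -0.024, 0.1225]
tool_rot: [0.704, -0.565, 0.269, -0.336]
wrist_force: [-0.2, 0.7, -0.8]
grip_width: 0.007
t 14.6 p [ 0.5959 -0.024   0.1225] q [-0.484 -0.572  2.497  0.918  0.687  0.29 ] tilt 51.0 head 12.7 toolx [ 0.218 -0.976 -0.002] toolz [ 0.758  0.17  -0.63 ]
wheel-frame tip mm [-45.7  17.6 -47.5] F [-0.2  0.7 -0.8] grip 0.007
[-0.73 -0.99  1.3 ] [-0.53 -2.68  3.39]
```

```bash
python3 -m crank '[{"tx":-0.9,"ty":-0.5,"tz":0.6,"spin":0,"hand":1},{"tx":-0.9,"ty":-1,"tz":1.3,"spin":0,"hand":1},{"tx":-0.7,"ty":-1.6,"tz":2.1,"spin":0,"hand":1},{"tx":-0.7,"ty":-2.2,"tz":2.8,"spin":0,"hand":1},{"tx":-0.7,"ty":-2.7,"tz":3.4,"spin":0,"hand":1},{"tx":-0.7,"ty":-2.7,"tz":3.4,"spin":0,"hand":1}]'; python3 - <<'E'
from h import *
show()
p,d=r.read_camera('wrist'); cv2.imwrite('pics/w4.png',p)
for ph in (200,190,180,170,160,150,140): print(ph,to(rad(np.radians(ph),.055,-.003)))
E
```

```text
clock: 15.2
ee_pos: [0.6384, -0.0079, 0.126]
tool_rot: [0.704, -0.564, 0.27, -0.337]
wrist_force: [-0.4, -0.6, 0.8]
grip_width: 0.008
t 15.2 p [ 0.6384 -0.0079  0.126 ] q [-0.382 -0.421  2.396  0.938  0.579  0.313] tilt 51.2 head 12.6 toolx [ 0.218 -0.976 -0.   ] toolz [ 0.761  0.17  -0.626]
wheel-frame tip mm [ -1.3  27.2 -44. ] F [-0.4 -0.6  0.8] grip 0.008
200 [0.85 0.66 0.3 ]
190 [1.77 0.89 0.41]
180 [2.73 1.   0.41]
170 [3.68 0.98 0.3 ]
160 [4.6  0.82 0.09]
150 [ 5.47  0.55 -0.21]
140 [ 6.25  0.15 -0.6 ]
```

View pics/w4.png

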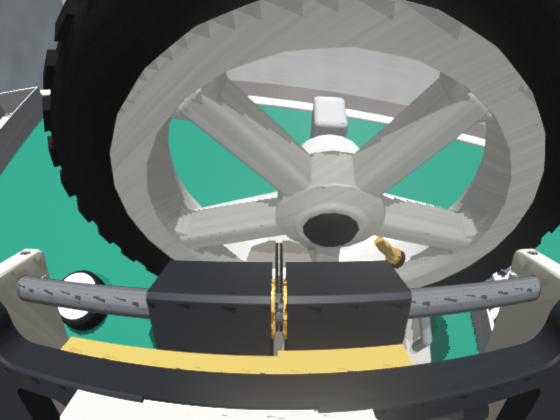

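```bash
python3 -m crank '[{"tx":0.4,"ty":0.5,"tz":0.2,"spin":0,"hand":1},{"tx":0.67,"ty":0.6,"tz":0.28,"spin":0,"hand":1},{"tx":0.94,"ty":0.68,"tz":0.31,"spin":0,"hand":1},{"tx":1.2,"ty":0.77,"tz":0.35,"spin":0,"hand":1},{"tx":1.5,"ty":0.83,"tz":0.38,"spin":0,"hand":1},{"tx":1.77,"ty":0.89,"tz":0.41,"spin":0,"hand":1},{"tx":2.06,"ty":0.93,"tz":0.41,"spin":0,"hand":1},{"tx":2.35,"ty":0.97,"tz":0.41,"spin":0,"hand":1},{"tx":2.63,"ty":1,"tz":0.41,"spin":0,"hand":1},{"tx":2.92,"ty":1,"tz":0.39,"spin":0,"hand":1}]'; python3 - <<'E'
from h import *
show()
p,d=r.read_camera('wrist'); cv2.imwrite('pics/w5.png',p)
p,d=r.read_camera('side'); cv2.imwrite('pics/s5.png',p)
for ph in (175,170,160,150,140,130): print(ph,to(rad(np.radians(ph),.055,-.003)))
E
```

```text
clock: 16.25
ee_pos: [0.6406, -0.0373, 0.114]
tool_rot: [0.703, -0.565, 0.27, -0.337]
wrist_force: [-0.6, 0.3, -0.5]
grip_width: 0.006
t 16.25 p [ 0.6406 -0.0373  0.114 ] q [-0.458 -0.355  2.373  1.015  0.613  0.184] tilt 51.1 head 12.6 toolx [ 0.217 -0.976 -0.002] toolz [ 0.76   0.17  -0.628]
wheel-frame tip mm [ -3.5  -2.3 -56. ] F [-0.6  0.3 -0.5] grip 0.006
175 [ 0.24 -0.1  -0.05]
170 [ 0.71 -0.13 -0.11]
160 [ 1.63 -0.29 -0.32]
150 [ 2.5  -0.56 -0.62]
140 [ 3.28 -0.96 -1.01]
130 [ 3.96 -1.46 -1.47]
```

View pics/w5.png

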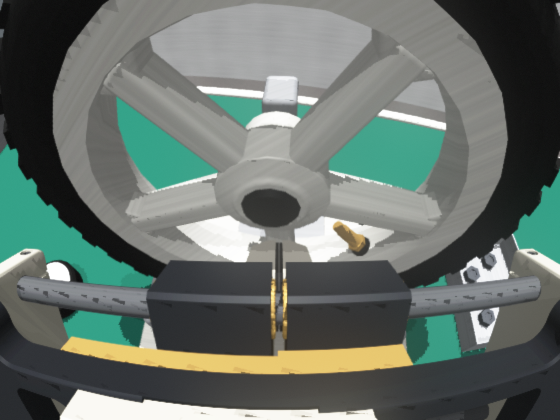

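```bash
cat >> h.py <<'E'
def valve(n='side',pic=None):
    I=info(n); 
    p,d=r.read_camera(n) if pic is None else pic
    P=cloud(n,d,I); q=p.astype(int); m=(q[...,2]-q[...,0]>60)
    D=P-C; L=np.stack([D@ax,D@ay,D@az],-1); rr=np.hypot(L[...,1],L[...,2])
    m&=(rr>.05)&(rr<.095)&(abs(L[...,0])<.02)&(d>0)
    if m.sum()<3: return None
    Y,Z=L[m][:,1],L[m][:,2]
    return m.sum(),np.degrees(np.arctan2(-np.sum(Y),np.sum(Z))),rr[m].min(),rr[m].max(),L[m][:,0].mean()
E
python3 - <<'E'
from h import *
z=np.load('pics/side0.npz'); print(valve('side',(z['p'],z['d'])))
for n in('side','wrist'): print(n,valve(n))
p,d=r.read_camera('side'); im=cv2.resize(p[140:290,130:300],None,fx=4,fy=4,interpolation=cv2.INTER_CUBIC); cv2.imwrite('pics/s6.png',im)
show()
E
```

```text
(np.int64(21), np.float64(136.80315193577326), np.float64(0.058478477096257205), np.float64(0.08329240498751081), np.float64(0.0021939455019645516))
side (np.int64(21), np.float64(136.93967281811277), np.float64(0.05431759111097919), np.float64(0.08184331360803439), np.float64(0.002052372733377155))
wrist (np.int64(220), np.float64(137.20652405195457), np.float64(0.058110762560864365), np.float64(0.08559165207742411), np.float64(-0.0008951452238396149))
t 16.5 p [ 0.6405 -0.0371  0.114 ] q [-0.458 -0.355  2.373  1.014  0.612  0.185] tilt 51.1 head 12.6 toolx [ 0.217 -0.976 -0.002] toolz [ 0.76   0.17  -0.628]
wheel-frame tip mm [ -3.5  -2.  -56. ] F [-0.7  0.3 -0.9] grip 0.003
```

View pics/s6.png

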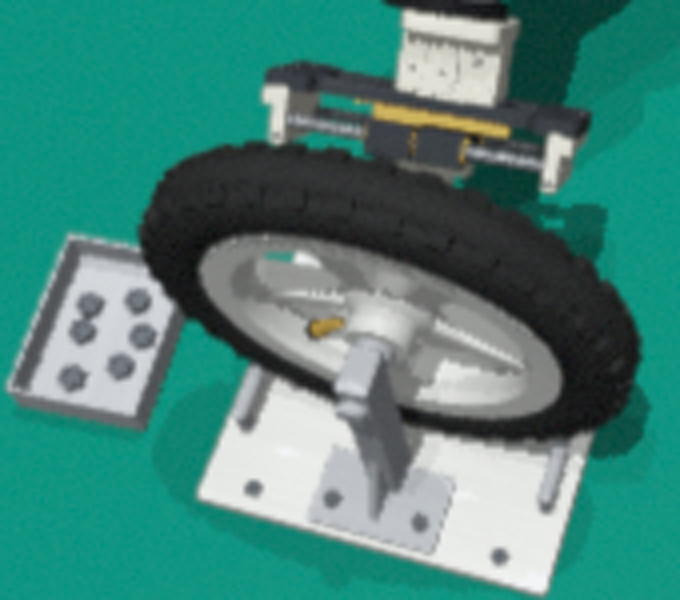

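```bash
python3 - <<'E'
from h import *
s,p0,T=st(); I=info('wrist'); p,d=r.read_camera('wrist'); np.savez('pics/w7.npz',p=p,d=d)
im=cv2.resize(p[150:290,180:400],None,fx=3.6,fy=3.6,interpolation=cv2.INTER_CUBIC); cv2.imwrite('pics/w7.png',im)
print('tcp px',proj('wrist',p0,I))
P=cloud('wrist',d,I); L=(P-p0)@T*1000
for v in range(232,264,3):
    print(v,[tuple(L[v,u].round().astype(int)) for u in range(240,325,12)])
E
```

```text
tcp px (np.float64(277.2582361142661), np.float64(236.17209067457395))
232 [(np.int64(-28), np.int64(10), np.int64(38)), (np.int64(-25), np.int64(34), np.int64(108)), (np.int64(-13), np.int64(34), np.int64(109)), (np.int64(-1), np.int64(-12), np.int64(-27)), (np.int64(6), np.int64(-11), np.int64(-26)), (np.int64(22), np.int64(34), np.int64(108)), (np.int64(34), np.int64(34), np.int64(108)), (np.int64(46), np.int64(34), np.int64(109))]
235 [(np.int64(-28), np.int64(11), np.int64(35)), (np.int64(1), np.int64(-69), np.int64(-195)), (np.int64(-13), np.int64(36), np.int64(106)), (np.int64(-1), np.int64(-9), np.int64(-25)), (np.int64(6), np.int64(-9), np.int64(-24)), (np.int64(22), np.int64(36), np.int64(106)), (np.int64(34), np.int64(36), np.int64(106)), (np.int64(35), np.int64(11), np.int64(33))]
238 [(np.int64(-28), np.int64(13), np.int64(33)), (np.int64(-19), np.int64(14), np.int64(36)), (np.int64(-10), np.int64(15), np.int64(39)), (np.int64(-1), np.int64(-7), np.int64(-23)), (np.int64(6), np.int64(-7), np.int64(-23)), (np.int64(17), np.int64(15), np.int64(38)), (np.int64(26), np.int64
[... 2275 characters left out ...]
p.int64(19)), (np.int64(-12), np.int64(-8), np.int64(-56)), (np.int64(-6), np.int64(-8), np.int64(-56)), (np.int64(0), np.int64(-7), np.int64(-52)), (np.int64(5), np.int64(-8), np.int64(-55)), (np.int64(11), np.int64(-8), np.int64(-56)), (np.int64(25), np.int64(25), np.int64(21)), (np.int64(33), np.int64(23), np.int64(15))]
262 [(np.int64(-9), np.int64(-34), np.int64(-118)), (np.int64(-6), np.int64(-35), np.int64(-119)), (np.int64(-3), np.int64(-35), np.int64(-119)), (np.int64(0), np.int64(-7), np.int64(-55)), (np.int64(3), np.int64(-35), np.int64(-119)), (np.int64(6), np.int64(-35), np.int64(-119)), (np.int64(9), np.int64(-35), np.int64(-119)), (np.int64(13), np.int64(-34), np.int64(-117))]
```

View pics/w7.png

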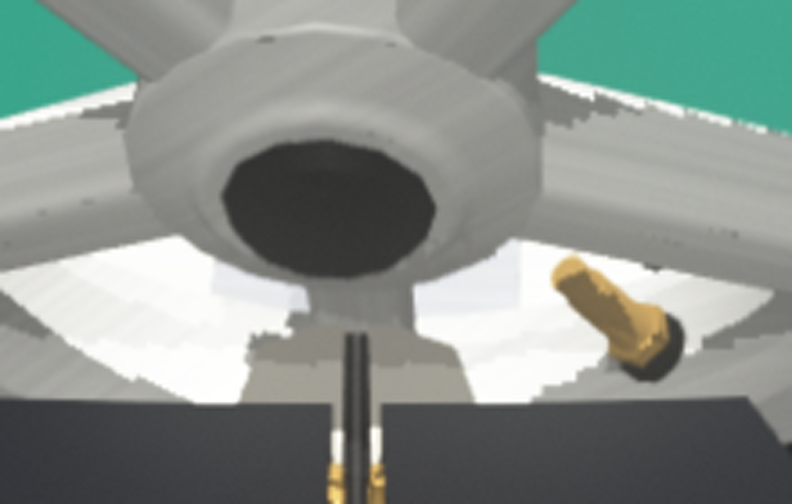

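```bash
python3 - <<'E'
from h import *
s,p0,T=st(); I=info('wrist'); z=np.load('pics/w7.npz'); P=cloud('wrist',z['d'],I)
D=P-C; L=np.stack([D@ax,D@ay,D@az],-1)*1000
for v in (228,230,232,234,236,238,240,241,242,243,244,246): print(v,[tuple(int(k) for k in L[v,u].round()) for u in (262,266,270,274,278,282,286,290,294,298,302)])
show()
E
```

```text
228 [(-18, 5, -25), (-18, 3, -25), (-19, 1, -23), (-18, -1, -24), (-19, -4, -22), (-18, -6, -23), (-18, -8, -23), (-17, -10, -25), (-17, -12, -24), (66, -17, -151), (66, -21, -150)]
230 [(61, 18, -150), (-16, 3, -30), (-17, 1, -29), (-17, -1, -28), (-17, -3, -28), (-17, -6, -27), (-17, -8, -28), (-15, -10, -30), (0, -12, -53), (63, -17, -150), (63, -21, -150)]
232 [(59, 18, -151), (-16, 3, -32), (-17, 1, -31), (-17, -1, -30), (-18, -3, -28), (-17, -6, -29), (-17, -8, -30), (-15, -10, -33), (-1, -12, -53), (61, -17, -150), (61, -21, -150)]
234 [(56, 18, -150), (-16, 3, -34), (-17, 1, -33), (-17, -1, -31), (-17, -3, -31), (-17, -6, -32), (-17, -8, -31), (-16, -10, -33), (-2, -12, -55), (60, -18, -152), (59, -21, -151)]
236 [(18, 11, -92), (-15, 4, -38), (-17, 1, -34), (-17, -1, -35), (-18, -3, -33), (-17, -6, -34), (-17, -8, -33), (-16, -10, -35), (-3, -13, -55), (56, -18, -150), (56, -21, -150)]
238 [(16, 11, -92), (16, 8, -91), (-17, 1, -37), (-17, -1, -37), (-17, -3, -36), (-17, -6, -36), (-17, -8, -36), (-16, -10, -37), (-3, -13, -57), (18, -16, -91), (17, -19, -91)]
240 [(13, 11, 
[... 596 characters left out ...]
4, -31), (-25, -6, -28), (-25, -8, -28), (-25, -10, -27), (-25, -12, -27), (-24, -14, -29), (12, -19, -88)]
244 [(-27, 4, -27), (-26, 2, -28), (-27, 0, -26), (-26, -2, -27), (-24, -4, -30), (-27, -6, -26), (-26, -8, -27), (-26, -10, -27), (-26, -12, -27), (-26, -14, -27), (-26, -17, -26)]
246 [(-29, 4, -24), (-29, 2, -25), (-29, 0, -25), (-29, -2, -24), (-26, -4, -29), (-29, -6, -24), (-28, -8, -25), (-28, -10, -26), (-28, -12, -25), (-28, -14, -25), (-27, -17, -25)]
t 16.55 p [ 0.6405 -0.037   0.114 ] q [-0.458 -0.355  2.373  1.014  0.612  0.185] tilt 51.1 head 12.6 toolx [ 0.217 -0.976 -0.002] toolz [ 0.76   0.17  -0.628]
wheel-frame tip mm [ -3.5  -1.9 -56. ] F [-1.1  0.4 -0.3] grip 0.008
```

```bash
python3 - <<'E'
from h import *
s,p0,T=st(); i,f,R,t=info('wrist')
# tool->cam
Rc=R@T; tc=R@p0+t
print('tcp in cam',tc)
z=np.load('pics/w3.npz')
v,u=np.mgrid[0:420,0:560]; a=(u-i['cx'])/f;b=(v-i['cy'])/f; th=np.hypot(a,b)+1e-9;k=np.tan(th)/th; d=z['d']
Pc=np.stack([a*k*d,b*k*d,d],-1); L=(Pc-tc)@Rc*1000
for vv in range(232,268,2): print(vv,[tuple(int(q) for q in L[vv,uu].round()) for uu in (252,260,268,272,276,280,284,288,296,304)])
im=cv2.resize(z['p'][200:290,220:340],None,fx=6.6,fy=6.6,interpolation=cv2.INTER_NEAREST); cv2.imwrite('pics/w3c.png',im)
E
```

```text
tcp in cam [-0.00080693  0.01729661  0.20635555]
232 [(-25, 34, 108), (-18, 36, 114), (-10, 38, 119), (-6, 38, 121), (-2, 40, 125), (2, 40, 126), (8, 64, 196), (13, 64, 199), (21, 50, 155), (22, 19, 66)]
234 [(-25, 36, 107), (-18, 38, 113), (-10, 39, 117), (-6, 40, 119), (-2, 41, 122), (2, 42, 125), (7, 42, 127), (11, 43, 129), (21, 53, 157), (22, 21, 66)]
236 [(-25, 37, 106), (-18, 39, 110), (-10, 41, 117), (-6, 41, 118), (-2, 42, 120), (2, 43, 122), (7, 43, 124), (11, 44, 124), (19, 44, 127), (23, 24, 69)]
238 [(-25, 38, 103), (-18, 41, 109), (-10, 43, 115), (-6, 43, 116), (-2, 43, 117), (2, 44, 120), (7, 45, 121), (11, 45, 123), (19, 46, 125), (23, 26, 70)]
240 [(-25, 40, 103), (-17, 42, 108), (-5, -8, -30), (-3, -8, -30), (-2, 45, 115), (2, 45, 117), (4, -9, -31), (6, -8, -30), (19, 47, 122), (23, 29, 73)]
242 [(-25, 41, 100), (-17, 43, 105), (-5, -9, -34), (-3, -8, -33), (-1, -7, -29), (2, -7, -29), (4, -9, -34), (6, -8, -33), (10, -8, -33), (23, 32, 74)]
244 [(-25, 43, 99), (-9, -9, -37), (-5, -9, -37), (-3, -9, -37), (-1, -7, -32), (2, -7, -32), (4, -8, -36), (6, -9, -37), (10
[... 1025 characters left out ...]
-7, -51), (3, -8, -53), (5, -8, -54), (9, -8, -53), (13, -9, -56)]
260 [(-12, -9, -57), (-8, -9, -58), (-4, -8, -57), (-2, -9, -57), (0, -7, -54), (1, -7, -54), (3, -8, -57), (5, -8, -57), (9, -9, -58), (13, -8, -56)]
262 [(-6, -35, -119), (-4, -35, -119), (-2, -35, -119), (-2, -8, -59), (0, -7, -56), (1, -7, -56), (3, -9, -60), (3, -35, -120), (5, -35, -119), (7, -35, -120)]
264 [(-6, -35, -121), (-4, -35, -120), (-2, -35, -120), (-2, -8, -62), (0, -7, -58), (1, -7, -57), (3, -9, -62), (3, -35, -120), (5, -35, -120), (7, -35, -119)]
266 [(-6, -35, -121), (-4, -34, -120), (-2, -35, -120), (-2, -8, -64), (0, -7, -60), (1, -7, -61), (3, -8, -63), (3, -35, -122), (5, -35, -121), (7, -35, -122)]
```

View pics/w3c.png

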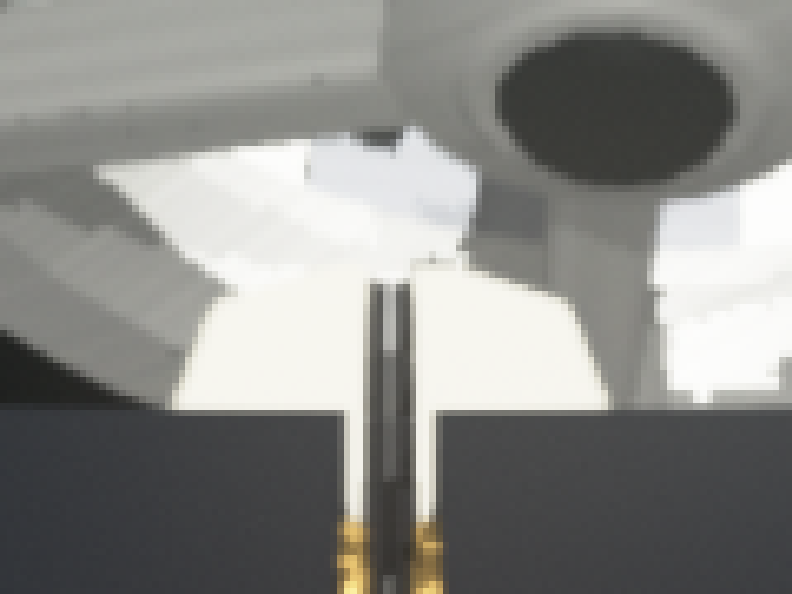

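```bash
python3 - <<'E'
from h import *
T=Ro.from_quat([.78506,.61941,-.00076,.00051]).as_matrix(); p0=np.array([.13939,.58294,.18807])
for n in('side','top'):
    z=np.load(f'pics/{n}0.npz'); P=cloud(n,z['d']); L=(P-p0)@T*1000
    m=(abs(L[...,0])<100)&(abs(L[...,1])<30)&(L[...,2]<60)&(L[...,2]>-120)&(z['d']>0)
    Q=L[m]; print(n,len(Q)); Q=Q[np.argsort(-Q[:,2])]; print(Q[:40:2].round().astype(int).tolist()); print([tuple(int(k) for k in proj(n,p0+T@np.array([s*.055,0,0]))) for s in(1,-1)])
p=cv2.imread('pics/side0.png')[60:150,490:560]; cv2.imwrite('pics/sg.png',cv2.resize(p,None,fx=6,fy=6,interpolation=cv2.INTER_NEAREST))
E
```

```text
side 166
[[-47, 8, -29], [49, 12, -31], [-47, 8, -33], [-49, 9, -33], [-51, 9, -36], [-52, 7, -36], [-49, 9, -37], [-54, 9, -37], [-57, 8, -38], [-61, -3, -40], [-60, 5, -40], [-54, 9, -41], [-57, 9, -42], [-50, 8, -43], [-57, 6, -44], [-55, 10, -44], [-54, 10, -46], [-52, 9, -46], [-46, 5, -47], [-53, 8, -48]]
[(555, 150), (513, 128)]
top 11
[[-50, 8, -29], [-54, 9, -32], [-57, 8, -34], [-54, 8, -36], [-53, 8, -36], [-50, 9, -40]]
[(-11, 404), (39, 415)]
```

View pics/sg.png

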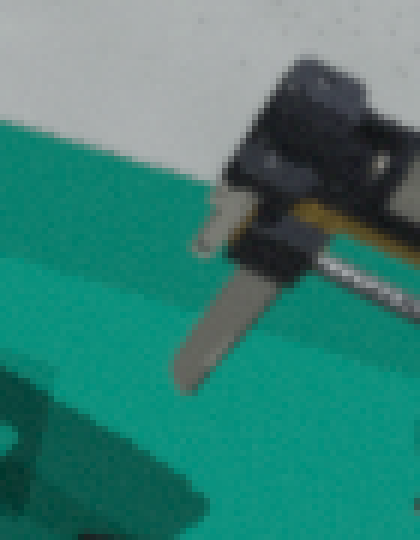

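```bash
cat >> h.py <<'E'
OFF=.029
def tip():
    s,p,T=st(); D=p-OFF*T[:,2]-C; return (1000*np.array([D@ax,D@ay,D@az])).round(1)
def tot(X):
    s,p,T=st(); return (100*T.T@(np.asarray(X)-p+OFF*T[:,2])).round(2)
E
python3 - <<'E'
from h import *
print(tip())
for w in [(-.028,-.004,-.045),(-.028,.028,-.045),(-.003,.028,-.045)]: print(tot(W(*w)))
E
```

```text
[-26.   -3.5 -37.8]
[0.03 0.69 0.3 ]
[-3.16  0.55  0.48]
[-2.98 -1.01  2.42]
```

```bash
python3 - <<'E'
from h import *
for w in [(-.03,.023,-.054),(-.003,.023,-.054)]: print(tot(W(*w)))
E
python3 -m crank '[{"tx":-0.7,"ty":0.6,"tz":0.2,"spin":0,"hand":1},{"tx":-1.4,"ty":1,"tz":0.5,"spin":0,"hand":1},{"tx":-2.1,"ty":1.3,"tz":0.8,"spin":0,"hand":1},{"tx":-2.7,"ty":1.4,"tz":0.9,"spin":0,"hand":1},{"tx":-2.7,"ty":1.4,"tz":0.9,"spin":0,"hand":1}]'; python3 - <<'E'
from h import *
print(tip());show()
print(tot(W(-.003,.023,-.054)))
p,d=r.read_camera('wrist'); cv2.imwrite('pics/w8.png',p)
E
```

```text
[-2.67  1.4   0.86]
[-2.48 -0.29  2.95]
clock: 17.05
ee_pos: [0.6323, -0.0097, 0.0967]
tool_rot: [0.704, -0.565, 0.269, -0.337]
wrist_force: [0.0, 0.4, 0.1]
grip_width: 0.005
[-30.1  24.7 -55.1]
t 17.05 p [ 0.6323 -0.0097  0.0967] q [-0.395 -0.37   2.42   1.039  0.549  0.188] tilt 51.1 head 12.7 toolx [ 0.218 -0.976 -0.002] toolz [ 0.759  0.171 -0.628]
wheel-frame tip mm [ -7.6  26.3 -73.3] F [0.  0.4 0.1] grip 0.005
[ 0.36 -1.77  2.02]
```

View pics/w8.png

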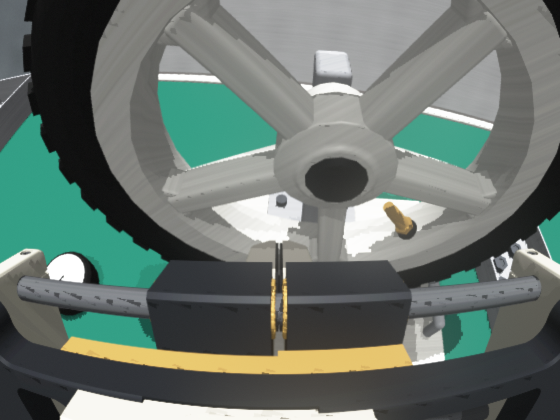

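```bash
python3 -m crank '[{"tx":0.1,"ty":-0.6,"tz":0.7,"spin":0,"hand":1},{"tx":0.2,"ty":-1.2,"tz":1.4,"spin":0,"hand":1},{"tx":0.3,"ty":-1.8,"tz":2,"spin":0,"hand":1},{"tx":0.3,"ty":-1.8,"tz":2,"spin":0,"hand":1}]'; python3 - <<'E'
from h import *
print(tip());show()
for ph in (200,190,180,170,160,150,140,130): print(ph,tot(rad(np.radians(ph),.055,-.003)))
E
```

```text
clock: 17.5
ee_pos: [0.6606, -0.008, 0.0994]
tool_rot: [0.704, -0.565, 0.27, -0.337]
wrist_force: [-0.6, 0.2, 0.5]
grip_width: 0.011
[ -1.9  22.2 -52.4]
t 17.5 p [ 0.6606 -0.008   0.0994] q [-0.359 -0.276  2.345  1.059  0.511  0.185] tilt 51.2 head 12.6 toolx [ 0.217 -0.976 -0.002] toolz [ 0.76   0.17  -0.627]
wheel-frame tip mm [ 20.6  23.8 -70.6] F [-0.6  0.2  0.5] grip 0.011
200 [ 0.33  0.03 -0.15]
190 [ 1.25  0.26 -0.04]
180 [ 2.21  0.37 -0.05]
170 [ 3.16  0.34 -0.15]
160 [ 4.08  0.19 -0.36]
150 [ 4.95 -0.09 -0.66]
140 [ 5.73 -0.48 -1.05]
130 [ 6.41 -0.98 -1.51]
```

```bash
python3 -m crank '[{"tx":0.3,"ty":0.03,"tz":-0.15,"spin":0,"hand":1},{"tx":0.6,"ty":0.1,"tz":-0.1,"spin":0,"hand":1},{"tx":0.9,"ty":0.18,"tz":-0.08,"spin":0,"hand":1},{"tx":1.2,"ty":0.25,"tz":-0.05,"spin":0,"hand":1},{"tx":1.5,"ty":0.3,"tz":-0.05,"spin":0,"hand":1},{"tx":1.8,"ty":0.34,"tz":-0.05,"spin":0,"hand":1},{"tx":2.1,"ty":0.37,"tz":-0.05,"spin":0,"hand":1},{"tx":2.4,"ty":0.37,"tz":-0.07,"spin":0,"hand":1},{"tx":2.7,"ty":0.36,"tz":-0.1,"spin":0,"hand":1},{"tx":3,"ty":0.35,"tz":-0.13,"spin":0,"hand":1}]'; python3 - <<'E'
from h import *
print(tip());show()
for n in('side','wrist'): print(n,valve(n))
for ph in (170,160,150,140,130,120): print(ph,tot(rad(np.radians(ph),.055,-.003)))
E
```

```text
clock: 18.5
ee_pos: [0.6631, -0.0384, 0.0968]
tool_rot: [0.703, -0.565, 0.269, -0.337]
wrist_force: [-2.6, 4.5, -0.5]
grip_width: 0.004
[ -3.9  -8.3 -55. ]
t 18.5 p [ 0.6631 -0.0384  0.0968] q [-0.434 -0.235  2.318  1.094  0.562  0.102] tilt 51.1 head 12.6 toolx [ 0.217 -0.976 -0.002] toolz [ 0.76   0.17  -0.628]
wheel-frame tip mm [ 18.6  -6.7 -73.2] F [-2.6  4.5 -0.5] grip 0.004
side (np.int64(7), np.float64(94.1325702249584), np.float64(0.06390968467419528), np.float64(0.0786599646155132), np.float64(0.001457912766979607))
wrist (np.int64(120), np.float64(95.16676637373727), np.float64(0.07339363825257048), np.float64(0.08553869572511817), np.float64(-0.0040083966841770475))
170 [ 0.05 -0.09  0.02]
160 [ 0.98 -0.24 -0.18]
150 [ 1.84 -0.52 -0.48]
140 [ 2.63 -0.91 -0.87]
130 [ 3.3  -1.41 -1.33]
120 [ 3.85 -2.   -1.86]
```

```bash
python3 -m crank '[{"tx":0.3,"ty":-0.1,"tz":-0.03,"spin":0,"hand":1},{"tx":0.6,"ty":-0.16,"tz":-0.1,"spin":0,"hand":1},{"tx":0.9,"ty":-0.22,"tz":-0.16,"spin":0,"hand":1},{"tx":1.2,"ty":-0.3,"tz":-0.25,"spin":0,"hand":1},{"tx":1.5,"ty":-0.4,"tz":-0.35,"spin":0,"hand":1},{"tx":1.8,"ty":-0.5,"tz":-0.47,"spin":0,"hand":1},{"tx":2,"ty":-0.6,"tz":-0.55,"spin":0,"hand":1},{"tx":2.2,"ty":-0.7,"tz":-0.65,"spin":0,"hand":1}]'; python3 - <<'E'
from h import *
print(tip());show()
for n in('side','wrist'): print(n,valve(n))
p,d=r.read_camera('wrist'); cv2.imwrite('pics/w9.png',p)
p,d=r.read_camera('side'); im=cv2.resize(p[140:290,130:300],None,fx=4,fy=4,interpolation=cv2.INTER_CUBIC); cv2.imwrite('pics/s9.png',im)
E
```

```text
clock: 19.4
ee_pos: [0.6674, -0.0602, 0.1067]
tool_rot: [0.703, -0.565, 0.27, -0.337]
wrist_force: [-1.5, 2.0, -1.2]
grip_width: 0.004
[ -2.9 -30.4 -45.1]
t 19.4 p [ 0.6674 -0.0602  0.1067] q [-0.481 -0.222  2.285  1.076  0.607  0.097] tilt 51.1 head 12.6 toolx [ 0.216 -0.976 -0.001] toolz [ 0.76   0.169 -0.627]
wheel-frame tip mm [ 19.6 -28.8 -63.3] F [-1.5  2.  -1.2] grip 0.004
side (np.int64(6), np.float64(68.50668444351604), np.float64(0.065333841073814), np.float64(0.07466947713028292), np.float64(0.0012405289411854135))
wrist (np.int64(105), np.float64(70.1342785044946), np.float64(0.05982161190310043), np.float64(0.06894330944809994), np.float64(-0.003401062621968681))
```

View pics/w9.png

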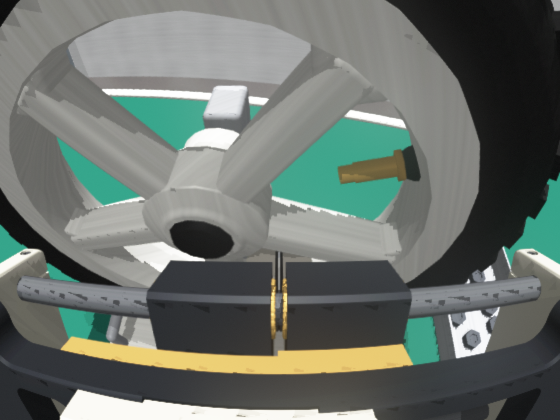

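View pics/s9.png

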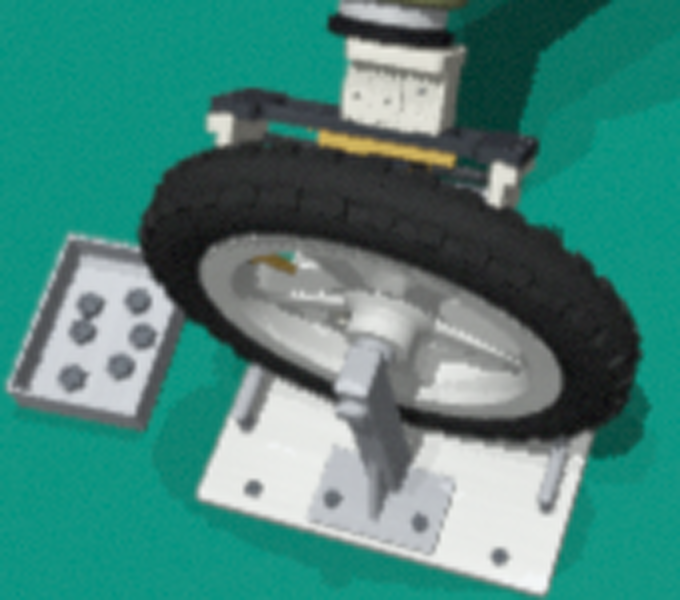

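```bash
python3 - <<'E'
from h import *
for w in [(-.003,-.025,-.049),(-.032,-.025,-.049),(-.032,.027,-.054),(-.003,.027,-.054)]: print(tot(W(*w)))
E
```

```text
[-0.57  0.32  0.27]
[-0.77  2.14 -1.98]
[-5.96  2.31 -1.39]
[-5.76  0.49  0.87]
```

```bash
python3 -m crank '[{"tx":-0.6,"ty":0.3,"tz":0.25,"spin":0,"hand":1},{"tx":-0.6,"ty":0.7,"tz":-0.3,"spin":0,"hand":1},{"tx":-0.7,"ty":1.4,"tz":-1.1,"spin":0,"hand":1},{"tx":-0.8,"ty":2.1,"tz":-2,"spin":0,"hand":1},{"tx":-0.8,"ty":2.1,"tz":-2,"spin":0,"hand":1},{"tx":-2,"ty":2.2,"tz":-1.9,"spin":0,"hand":1},{"tx":-3.3,"ty":2.2,"tz":-1.7,"spin":0,"hand":1},{"tx":-4.6,"ty":2.3,"tz":-1.5,"spin":0,"hand":1},{"tx":-6,"ty":2.3,"tz":-1.4,"spin":0,"hand":1},{"tx":-6,"ty":2.3,"tz":-1.4,"spin":0,"hand":1}]'; python3 - <<'E'
from h import *
print(tip());show()
for n in('side','wrist'): print(n,valve(n))
p,d=r.read_camera('wrist'); cv2.imwrite('pics/w10.png',p)
for w in [(-.003,.027,-.054)]: print(tot(W(*w)))
E
```

```text
clock: 20.6
ee_pos: [0.6291, -0.0043, 0.0971]
tool_rot: [0.704, -0.564, 0.269, -0.337]
wrist_force: [-0.3, 0.2, -1.4]
grip_width: 0.006
[-32.4  30.4 -54.7]
t 20.6 p [ 0.6291 -0.0043  0.0971] q [-0.384 -0.388  2.433  1.029  0.545  0.205] tilt 51.1 head 12.7 toolx [ 0.219 -0.976 -0.002] toolz [ 0.759  0.172 -0.628]
wheel-frame tip mm [ -9.9  32.1 -72.9] F [-0.3  0.2 -1.4] grip 0.006
side (np.int64(5), np.float64(66.45519561028544), np.float64(0.06556668525608211), np.float64(0.072621096112783), np.float64(0.0019703587285503144))
wrist (np.int64(146), np.float64(69.50726998532768), np.float64(0.05967111609969588), np.float64(0.08159103740019061), np.float64(-0.0031506276772337257))
[ 0.33 -1.8   2.25]
```

View pics/w10.png

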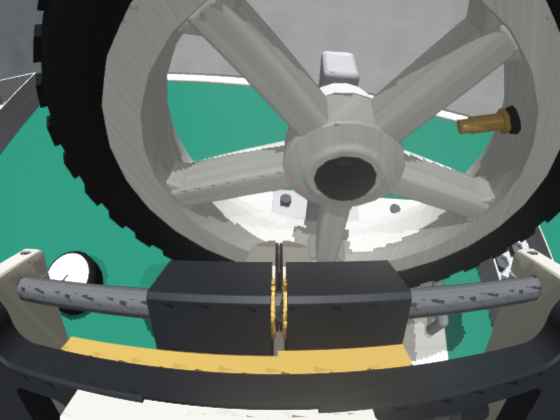

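Valve is now at the right (about 470–515, 120), no contact; the next spoke stands at the bottom (column ~335), right of the fingertips. Insert and push it.

```bash
python3 -m crank '[{"tx":0.1,"ty":-0.6,"tz":0.7,"spin":0,"hand":1},{"tx":0.2,"ty":-1.2,"tz":1.5,"spin":0,"hand":1},{"tx":0.3,"ty":-1.8,"tz":2.2,"spin":0,"hand":1},{"tx":0.3,"ty":-1.8,"tz":2.2,"spin":0,"hand":1}]'; python3 - <<'E'
from h import *
print(tip());show()
print(valve('wrist'))
for ph in (200,190,180,170,160,150,140,130): print(ph,tot(rad(np.radians(ph),.055,-.003)))
E
```

```text
clock: 21.15
ee_pos: [0.659, -0.0043, 0.0983]
tool_rot: [0.703, -0.565, 0.27, -0.337]
wrist_force: [-0.3, -0.9, -0.3]
grip_width: 0.005
[ -2.9  26.2 -53.5]
t 21.15 p [ 0.659  -0.0043  0.0983] q [-0.35  -0.283  2.353  1.058  0.502  0.191] tilt 51.2 head 12.5 toolx [ 0.216 -0.976 -0.001] toolz [ 0.761  0.169 -0.627]
wheel-frame tip mm [ 19.7  27.7 -71.7] F [-0.3 -0.9 -0.3] grip 0.005
(np.int64(289), np.float64(69.40957625586206), np.float64(0.05906721294560794), np.float64(0.08189103317054561), np.float64(-0.0028989132756091335))
200 [ 0.77 -0.17 -0.15]
190 [ 1.7   0.06 -0.04]
180 [ 2.65  0.16 -0.04]
170 [ 3.6   0.14 -0.15]
160 [ 4.53 -0.01 -0.35]
150 [ 5.39 -0.29 -0.66]
140 [ 6.17 -0.69 -1.04]
130 [ 6.85 -1.19 -1.51]
```

```bash
python3 -m crank '[{"tx":0.4,"ty":-0.1,"tz":-0.1,"spin":0,"hand":1},{"tx":0.8,"ty":-0.16,"tz":-0.14,"spin":0,"hand":1},{"tx":1.1,"ty":-0.1,"tz":-0.1,"spin":0,"hand":1},{"tx":1.4,"ty":0,"tz":-0.07,"spin":0,"hand":1},{"tx":1.7,"ty":0.06,"tz":-0.04,"spin":0,"hand":1},{"tx":2,"ty":0.1,"tz":-0.04,"spin":0,"hand":1},{"tx":2.3,"ty":0.13,"tz":-0.04,"spin":0,"hand":1},{"tx":2.6,"ty":0.16,"tz":-0.04,"spin":0,"hand":1},{"tx":2.9,"ty":0.16,"tz":-0.07,"spin":0,"hand":1},{"tx":3.2,"ty":0.15,"tz":-0.1,"spin":0,"hand":1},{"tx":3.5,"ty":0.14,"tz":-0.14,"spin":0,"hand":1},{"tx":3.8,"ty":0.1,"tz":-0.2,"spin":0,"hand":1},{"tx":4.1,"ty":0.06,"tz":-0.26,"spin":0,"hand":1},{"tx":4.4,"ty":0,"tz":-0.32,"spin":0,"hand":1},{"tx":4.6,"ty":-0.03,"tz":-0.37,"spin":0,"hand":1}]'; python3 - <<'E'
from h import *
print(tip());show()
for n in('side','wrist'): print(n,valve(n))
p,d=r.read_camera('wrist'); cv2.imwrite('pics/w11.png',p)
for ph in (160,155,150,145,140,135): print(ph,tot(rad(np.radians(ph),.055,-.003)))
E
```

```text
clock: 22.7
ee_pos: [0.6654, -0.0495, 0.1003]
tool_rot: [0.703, -0.565, 0.27, -0.337]
wrist_force: [-2.3, 3.0, -0.9]
grip_width: 0.006
[ -3.2 -19.6 -51.5]
t 22.7 p [ 0.6654 -0.0495  0.1003] q [-0.458 -0.225  2.302  1.09   0.582  0.093] tilt 51.1 head 12.5 toolx [ 0.216 -0.976 -0.001] toolz [ 0.76   0.169 -0.627]
wheel-frame tip mm [ 19.3 -18.  -69.7] F [-2.3  3.  -0.9] grip 0.006
side None
wrist None
160 [-0.1   0.02  0.04]
155 [ 0.34 -0.1  -0.1 ]
150 [ 0.76 -0.26 -0.26]
145 [ 1.17 -0.44 -0.44]
140 [ 1.55 -0.65 -0.65]
135 [ 1.9  -0.89 -0.87]
```

View pics/w11.png

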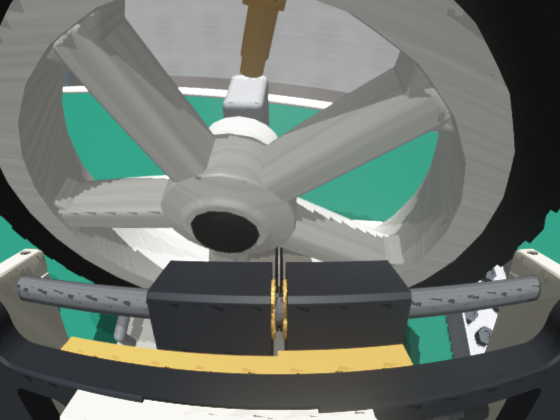

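```bash
cat >> h.py <<'E'
def valve2(n='wrist',tag=None):
    I=info(n); p,d=r.read_camera(n)
    if tag: cv2.imwrite(f'pics/{tag}.png',p)
    P=cloud(n,d,I); hsv=cv2.cvtColor(p,cv2.COLOR_BGR2HSV).astype(int)
    D=P-C; L=np.stack([D@ax,D@ay,D@az],-1); rr=np.hypot(L[...,1],L[...,2])
    m=(hsv[...,0]>8)&(hsv[...,0]<28)&(hsv[...,1]>90)&(rr>.056)&(rr<.092)&(abs(L[...,0])<.012)&(d>0)
    Q=L[m]; c=None
    h=(p.max(-1)<75)&(rr<.02)&(abs(L[...,0]+.026)<.008)&(d>0)
    if h.sum()>20: c=L[h].mean(0)[1:]; ext=(L[h].min(0),L[h].max(0))
    out={'n':int(m.sum()),'hub':(None if c is None else (c*1000).round(1),int(h.sum()))}
    if m.sum()>5:
        y,z=Q[:,1],Q[:,2]; out['ang']=np.degrees(np.arctan2(-y.mean(),z.mean())).round(2)
        u=np.linalg.svd(np.c_[y,z]-[y.mean(),z.mean()])[2][0]; u=u*np.sign(u[1]); out['dir']=np.degrees(np.arctan2(-u[0],u[1])).round(2); out['mean']=(Q.mean(0)*1000).round(1)
        if c is not None: out['angh']=np.degrees(np.arctan2(-(y.mean()-c[0]),z.mean()-c[1])).round(2)
    return out
E
python3 - <<'E'
from h import *
for n in('wrist','side','top'): print(n,valve2(n))
E
```

```text
wrist {'n': 2096, 'hub': (array([-1.4,  2.9]), 2134), 'ang': np.float64(11.97), 'dir': np.float64(13.09), 'mean': array([ -3.8, -15. ,  70.8]), 'angh': np.float64(11.36)}
side {'n': 0, 'hub': (None, 0)}
top {'n': 0, 'hub': (array([1. , 7.4]), 26)}
```

```bash
python3 -m crank '[{"tx":0.2,"ty":-0.05,"tz":-0.05,"spin":0,"hand":1},{"tx":0.4,"ty":-0.1,"tz":-0.1,"spin":0,"hand":1},{"tx":0.6,"ty":-0.2,"tz":-0.2,"spin":0,"hand":1},{"tx":0.75,"ty":-0.26,"tz":-0.26,"spin":0,"hand":1},{"tx":0.75,"ty":-0.26,"tz":-0.26,"spin":0,"hand":1}]'; python3 - <<'E'
from h import *
print(tip());show()
print(valve2('wrist','w12'))
for ph in (155,150,147,145,140,135): print(ph,tot(rad(np.radians(ph),.055,-.003)))
E
```

```text
clock: 23.5
ee_pos: [0.6668, -0.0569, 0.1042]
tool_rot: [0.703, -0.565, 0.27, -0.337]
wrist_force: [-1.7, 0.7, -1.5]
grip_width: 0.005
[ -3.  -27.1 -47.6]
t 23.5 p [ 0.6668 -0.0569  0.1042] q [-0.474 -0.222  2.291  1.082  0.598  0.093] tilt 51.2 head 12.5 toolx [ 0.216 -0.976 -0.001] toolz [ 0.76   0.169 -0.627]
wheel-frame tip mm [ 19.5 -25.5 -65.8] F [-1.7  0.7 -1.5] grip 0.005
{'n': 2074, 'hub': (array([-1.7,  3.1]), 1920), 'ang': np.float64(4.7), 'dir': np.float64(4.2), 'mean': array([-3.6, -6. , 72.4]), 'angh': np.float64(3.53)}
155 [-0.38  0.15  0.16]
150 [ 0.04  0.   -0.  ]
147 [ 0.29 -0.11 -0.11]
145 [ 0.44 -0.18 -0.19]
140 [ 0.82 -0.39 -0.39]
135 [ 1.18 -0.63 -0.61]
```

```bash
python3 -m crank '[{"tx":0.15,"ty":-0.06,"tz":-0.06,"spin":0,"hand":1},{"tx":0.3,"ty":-0.11,"tz":-0.11,"spin":0,"hand":1},{"tx":0.3,"ty":-0.11,"tz":-0.11,"spin":0,"hand":1}]'; python3 - <<'E'
from h import *
print(tip());print(r.state()['wrist_force'])
print(valve2('wrist','w13'))
# refine hub circle & spokes: cloud front faces
I=info('wrist'); p,d=r.read_camera('wrist'); np.savez('pics/w13.npz',p=p,d=d)
P=cloud('wrist',d,I); D=P-C; L=np.stack([D@ax,D@ay,D@az],-1)*1000; rr=np.hypot(L[...,1],L[...,2])
from scipy.optimize import least_squares
# black cap disc boundary
m=((p.max(-1)<75)&(rr<28)&(abs(L[...,0]+26)<6)&(d>0)).astype(np.uint8)
c=max(cv2.findContours(m,cv2.RETR_EXTERNAL,cv2.CHAIN_APPROX_NONE)[0],key=len)[:,0]
B=L[c[:,1],c[:,0]]; s=least_squares(lambda k:np.hypot(B[:,1]-k[0],B[:,2]-k[1])-k[2],[0,0,15],loss='soft_l1'); print('cap circle',s.x.round(2),'x',np.median(B[:,0]).round(1),np.median(abs(s.fun)).round(2))
# tyre torus points
t=(p.max(-1)<70)&(rr>100)&(rr<155)&(abs(L[...,0])<30)&(d>0)
Q=L[t][::7]; s=least_squares(lambda k:np.hypot(Q[:,0]-k[2],np.hypot(Q[:,1]-k[0],Q[:,2]-k[1])-126.5)-23.5,[0,0,0],loss='soft_l1',f_scale=2); print('tyre',t.sum(),s.x.round(2))
E
```

```text
clock: 23.85
ee_pos: [0.6672, -0.0597, 0.1056]
tool_rot: [0.703, -0.565, 0.27, -0.337]
wrist_force: [-2.6, 1.6, -1.0]
grip_width: 0.006
[ -3.  -29.9 -46.2]
[-2.64439242  1.60645758 -1.013898  ]
{'n': 2003, 'hub': (array([-1.8,  3.2]), 1846), 'ang': np.float64(2.33), 'dir': np.float64(2.23), 'mean': array([-3.5, -2.9, 72.5]), 'angh': np.float64(0.98)}
cap circle [-0.97  0.57 12.34] x -22.9 0.42
tyre 25041 [-0.55 -1.55  0.02]
```

View pics/w13.png

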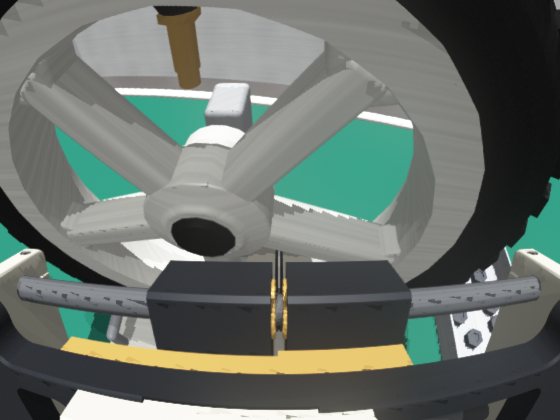

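```bash
python3 -m crank '[{"tx":0.08,"ty":-0.04,"tz":-0.04,"spin":0,"hand":1},{"tx":0.16,"ty":-0.08,"tz":-0.08,"spin":0,"hand":1},{"tx":0.16,"ty":-0.08,"tz":-0.08,"spin":0,"hand":1}]'; python3 - <<'E'
from h import *
print(tip());print(r.state()['wrist_force'])
print(valve2('wrist'))
for w in [(-.003,-.025,-.051),(-.032,-.020,-.051),(-.06,-.0,-.045)]: print(tot(W(*w)))
E
```

```text
clock: 24.25
ee_pos: [0.6673, -0.0611, 0.1066]
tool_rot: [0.703, -0.565, 0.27, -0.337]
wrist_force: [-2.9, 2.3, -1.1]
grip_width: 0.007
[ -3.1 -31.3 -45.2]
[-2.91575963  2.34140161 -1.10369996]
{'n': 1951, 'hub': (array([-1.8,  3.2]), 1794), 'ang': np.float64(0.84), 'dir': np.float64(0.48), 'mean': array([-3.4, -1.1, 72.7]), 'angh': np.float64(-0.6)}
[-0.63  0.42  0.41]
[-1.33  2.22 -1.82]
[-3.52  3.42 -4.26]
```

```bash
python3 -m crank '[{"tx":-0.3,"ty":0.2,"tz":0.2,"spin":0,"hand":1},{"tx":-0.6,"ty":0.4,"tz":0.4,"spin":0,"hand":1},{"tx":-0.8,"ty":1,"tz":-0.3,"spin":0,"hand":1},{"tx":-1,"ty":1.6,"tz":-1.1,"spin":0,"hand":1},{"tx":-1.3,"ty":2.2,"tz":-1.8,"spin":0,"hand":1},{"tx":-1.6,"ty":2.6,"tz":-2.5,"spin":0,"hand":1},{"tx":-2,"ty":2.8,"tz":-3.5,"spin":0,"hand":1},{"tx":-2,"ty":1,"tz":-5,"spin":0,"hand":1},{"tx":-2,"ty":-2,"tz":-7,"spin":0,"hand":1},{"tx":-2,"ty":-5,"tz":-9,"spin":0,"hand":1},{"tx":-2,"ty":-5,"tz":-9,"spin":0,"hand":1}]'; python3 - <<'E'
from h import *
print(tip());show()
print(valve2('wrist','w14'))
I=info('wrist'); p,d=r.read_camera('wrist')
P=cloud('wrist',d,I); D=P-C; L=np.stack([D@ax,D@ay,D@az],-1)*1000; rr=np.hypot(L[...,1],L[...,2])
from scipy.optimize import least_squares
m=((p.max(-1)<75)&(rr<28)&(abs(L[...,0]+26)<6)&(d>0)).astype(np.uint8)
c=max(cv2.findContours(m,cv2.RETR_EXTERNAL,cv2.CHAIN_APPROX_NONE)[0],key=len)[:,0]
B=L[c[:,1],c[:,0]]; s=least_squares(lambda k:np.hypot(B[:,1]-k[0],B[:,2]-k[1])-k[2],[0,0,15],loss='soft_l1'); print('cap circle',s.x.round(2))
t=(p.max(-1)<70)&(rr>100)&(rr<155)&(abs(L[...,0])<30)&(d>0)
Q=L[t][::7]; s=least_squares(lambda k:np.hypot(Q[:,0]-k[2],np.hypot(Q[:,1]-k[0],Q[:,2]-k[1])-126.5)-23.5,[0,0,0],loss='soft_l1',f_scale=2); print('tyre',t.sum(),s.x.round(2))
p,d=r.read_camera('side'); im=cv2.resize(p[140:290,130:300],None,fx=4,fy=4,interpolation=cv2.INTER_CUBIC); cv2.imwrite('pics/s14.png',im)
E
```

```text
clock: 25.4
ee_pos: [0.6278, -0.0516, 0.2102]
tool_rot: [0.703, -0.563, 0.274, -0.338]
wrist_force: [0.8, 0.2, 1.4]
grip_width: 0.008
[-40.9 -15.9  58.2]
t 25.4 p [ 0.6278 -0.0516  0.2102] q [-0.513 -0.564  2.329  0.809  0.803  0.431] tilt 51.6 head 12.2 toolx [ 0.216 -0.976  0.005] toolz [ 0.766  0.166 -0.621]
wheel-frame tip mm [-18.3 -14.4  40.2] F [0.8 0.2 1.4] grip 0.008
{'n': 164, 'hub': (None, 0), 'ang': np.float64(0.44), 'dir': np.float64(-3.17), 'mean': array([-3.9, -0.5, 67.4])}
cap circle [-19.17  -4.05  31.22]
tyre 44153 [-0.5  -0.93 -0.05]
```

View pics/w14.png

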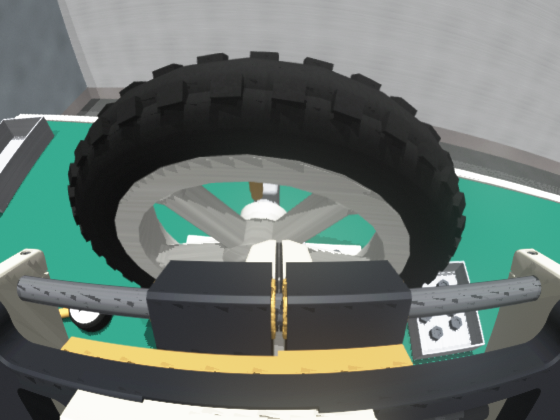

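View pics/s14.png

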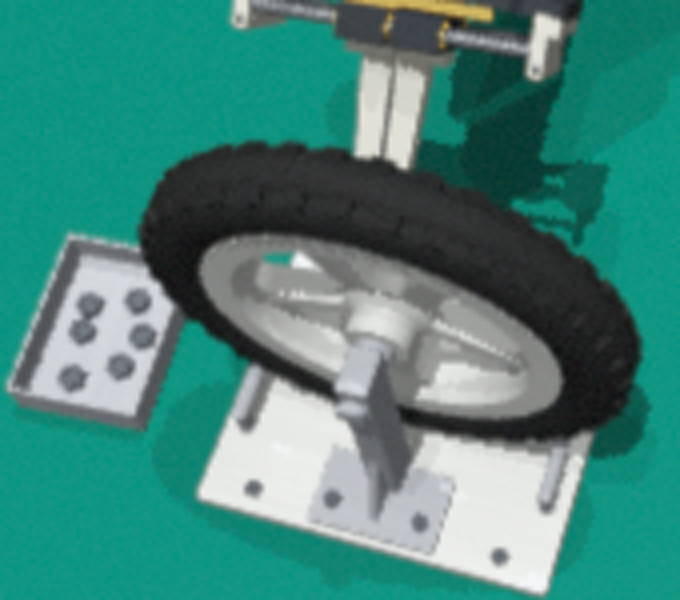

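```bash
python3 - <<'E'
from h import *
print(tot(W(-.045,0,.02)))
E
```

```text
[-1.4   2.36  1.83]
```

```bash
python3 -m crank '[{"tx":-0.5,"ty":0.6,"tz":0.2,"spin":0,"hand":1},{"tx":-1.0,"ty":1.5,"tz":1,"spin":0,"hand":1},{"tx":-1.4,"ty":2.4,"tz":1.8,"spin":0,"hand":1},{"tx":-1.4,"ty":2.4,"tz":1.8,"spin":0,"hand":1}]'; python3 - <<'E'
from h import *
print(tip());show()
print(valve2('wrist','w15'))
I=info('wrist'); p,d=r.read_camera('wrist')
P=cloud('wrist',d,I); D=P-C; L=np.stack([D@ax,D@ay,D@az],-1)*1000; rr=np.hypot(L[...,1],L[...,2])
from scipy.optimize import least_squares
t=(p.max(-1)<70)&(rr>100)&(rr<155)&(abs(L[...,0])<30)&(d>0)
Q=L[t][::7]; s=least_squares(lambda k:np.hypot(Q[:,0]-k[2],np.hypot(Q[:,1]-k[0],Q[:,2]-k[1])-126.5)-23.5,[0,0,0],loss='soft_l1',f_scale=2); print('tyre',t.sum(),s.x.round(2))
E
```

```text
clock: 25.95
ee_pos: [0.6191, -0.0348, 0.1671]
tool_rot: [0.704, -0.566, 0.267, -0.337]
wrist_force: [-0.7, 0.0, -0.2]
grip_width: 0.006
[-46.7   1.8  15.4]
t 25.95 p [ 0.6191 -0.0348  0.1671] q [-0.481 -0.545  2.391  0.844  0.737  0.39 ] tilt 50.9 head 12.8 toolx [ 0.218 -0.976 -0.005] toolz [ 0.756  0.172 -0.631]
wheel-frame tip mm [-24.3   3.5  -2.9] F [-0.7  0.  -0.2] grip 0.006
{'n': 370, 'hub': (array([-0.7,  4.4]), 688), 'ang': np.float64(-0.11), 'dir': np.float64(0.11), 'mean': array([-4. ,  0.1, 71.2]), 'angh': np.float64(-0.7)}
tyre 51968 [-0.58 -0.91 -0.04]
```

View pics/w15.png

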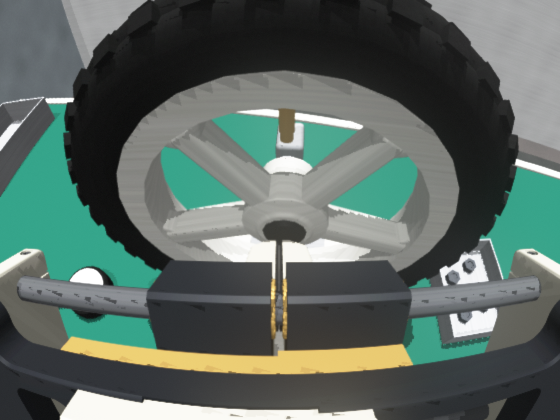

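```bash
python3 -m crank '[{"tx":0,"ty":0,"tz":-1.5,"spin":0,"hand":1},{"tx":0,"ty":0,"tz":-3,"spin":0,"hand":1},{"tx":0,"ty":0,"tz":-4,"spin":0,"hand":1},{"tx":0,"ty":0,"tz":-4,"spin":0,"hand":1},{"tx":0,"ty":0,"tz":-4,"spin":0,"hand":1}]'; python3 - <<'E'
from h import *
print(tip());show()
print(valve2('wrist'))
a=cv2.imread('pics/top0.png').astype(int); p,d=r.read_camera('top'); cv2.imwrite('pics/t16.png',p)
print('top diff gauge',abs(p.astype(int)-a)[190:230,180:230].mean(),'tray',abs(p.astype(int)-a)[140:200,365:405].mean(),'lever',abs(p.astype(int)-a)[232:248,295:348].mean())
E
```

```text
clock: 26.55
ee_pos: [0.5912, -0.0438, 0.1978]
tool_rot: [0.703, -0.565, 0.27, -0.337]
wrist_force: [0.3, -0.1, -0.2]
grip_width: 0.005
[-75.8  -2.9  46. ]
t 26.55 p [ 0.5912 -0.0438  0.1978] q [-0.55  -0.701  2.429  0.795  0.861  0.441] tilt 51.2 head 12.5 toolx [ 0.216 -0.976 -0.   ] toolz [ 0.761  0.169 -0.627]
wheel-frame tip mm [-53.3  -1.3  27.8] F [ 0.3 -0.1 -0.2] grip 0.005
{'n': 242, 'hub': (array([-0.8,  2.3]), 558), 'ang': np.float64(0.08), 'dir': np.float64(-0.68), 'mean': array([-3.7, -0.1, 69.8]), 'angh': np.float64(-0.57)}
top diff gauge 2.1266666666666665 tray 2.2240277777777777 lever 80.29638364779875
```

View pics/t16.png

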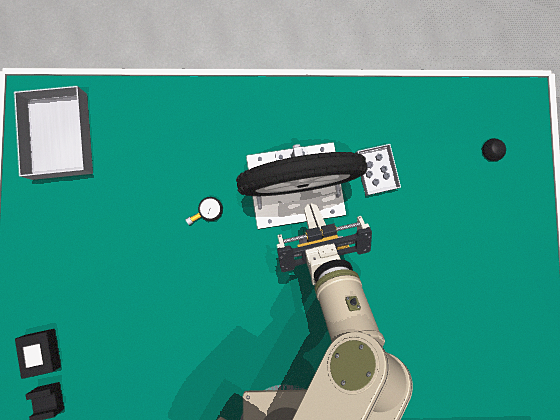

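```bash
python3 -c "
from plant import r
print(abs(r.state()['qvel']).max()); print(r.close_job())"
```

```text
0.006099851174870915
the job is handed in; nothing more can be done
None
```

I turned the wheel about 137° anticlockwise (as the robot sees it), pushing one spoke and then the next with the closed fingertips. The job was handed in at about 26.6 s with the robot clear of the wheel.

**Valve:** my last wrist-camera readings put the stem within about 0.7° of twelve o'clock. Individual estimates ran from −0.7° to +0.1°, depending on which hub centre I used. The side and top cameras could not confirm this, because the valve is hidden from them when it is at the top.

**Handling:** the forces I read during the pushes stayed at about 5 N or less. The finger paths were planned clear of the tyre and the valve. I saw no contact with either, though not every moment was checked.

**Loose items:** the gauge and nut tray look unchanged in the top view. The tyre lever was hidden under the arm in the last picture, so I could not check it, but by calculation nothing came within about 5 cm of the bench.

Problems along the way:
- **Tool tilt:** the move command has no tilt, so I tilted the tool by about 50° using repeated out-of-reach moves.
- **Joint limit:** during positioning, joint 2 read −0.893 against a stated limit of −0.89, and no error was reported.
- **Fingertip position:** all three cameras showed the real fingertips about 29 mm short of the reported TCP. My first push therefore passed in front of the spoke without touching it, and I corrected for the offset after that.

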